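# Load the tube rinser and set its carriage with the backlash taken up

## Robot

A 6-joint arm with a two-finger parallel gripper is mounted at the origin on the work surface. World frame = base frame: x ahead of the robot, y to its left, z up, the work surface at z = 0. Lengths are in m, angles in rad, forces in N, time in s.
With the tool pointing down it reaches from about 0.35 to 0.975 m from the base axis. Payload 4.9 kg.
Tool frame: the origin (TCP) lies on the mounting face of the last link; the fingertips stand 173 mm ahead of it and the grasp point (between the pads) lies 155 mm ahead of it (tcp_to_grasp is the distance from the TCP to the grasp point, in m); z points along the fingers, y is the line along which they close (so a half turn about z gives the same grasp; the last joint's range is limited). The gripper opens to 85 mm and grips with 20 to 120 N. Pads are 22 mm wide; open, the fingers measure 114 mm over their backs; the gripper's body (76 mm by 85 mm) begins 54 mm behind the grasp point. The pads swing forward as they close: fully open they stand 13 mm farther back than shut.
Start: joints at [1.119, 0.053, 1.613, -0, 1.476, -0.119], TCP at [0.204, 0.591, 0.405] pointing down, gripper open.
Joint ranges: [-3.01, 3.01], [-1.01, 2.22], [0.06, 2.58], [-1.02, 4.17], [0.09, 2.62], [-3.14, 3.14]. Speed limits (rad/s): [2.57, 2.57, 3.14, 3.14, 3.14, 3.14].

## Interface

Orientations are given as a rotation vector (axis times angle).
In Python, from station import get_obs, get_image, calibration, finish_job, tcp_to_grasp gives the robot as it stands. The module is installed in compiled form; this text tells all that it offers.
- The arm moves only by the tool arm_command, never from a script. Its argument "plan" is a list that holds one entry, the list of rows, each a list of 6 numbers: the shift along the tool's x, y, z in cm, then the turn, a rotation vector about the tool's x, y, z in rad. A call has 1 to 12 rows; each row is the pose to reach, as a shift and turn from the pose commanded when the call began, along the tool's axes at that moment; what a row does not reach only later rows make up. A row lasts 1/12 s, in which the tool goes at most 41.7 mm and 7.16 degrees, less where a joint would pass 70% of its speed; a pose out of reach is approached as far as the arm can. A call with a gripper value outside its range is refused whole. "gripper" is the closure, from -1 (fully open) to 1 (shut), set as the call begins (left out, the last holds). The fingers move at their own pace and stop on an object; "force" is the grip in N (left out, the last holds). Time passes only in rows, so rows that repeat a pose let the fingers close. It gives the time, the measured TCP pose, the force, the opening and the grip force at its end, in the units of the state.
- get_obs(): the state, without advancing time (a new reading comes with each control period).
- get_image(name): name is "side" or "top" or "wrist"; returns (picture, depth): 384x512x3 uint8, blue, green, red; 384x512 float32, m along the optical axis (not along the pixel's ray), 0 where there is no reading.
- calibration(name): a dict with "fx", "fy", "cx", "cy" (pixels), "pose" (4x4, takes a point from camera to world coordinates). Camera axes: x right, y up, looking along -z (the intrinsics and any distortion apply to the point x, -y, -z); pixel columns grow to the right and rows downward; lengths in m; the calibration is good to about 2 mm. The wrist camera is an equidistant fisheye: a pixel r from the principal point sees the ray r / f radians off the axis. A picture is of the moment at which its call begins: read the wrist's pose just before it. calibration takes no time and is no camera call; for the wrist camera it gives the pose at the moment of the call.
- finish_job(): hands the job in; it is judged then, once.
The state is a dict: "t": time; "q": joint angles; "dq": joint speeds; "effort": joint torques, N m; "tool_pos": TCP position; "tool_rot": TCP orientation; "contact_force": force on the tool from outside, world axes, zero at the start; "wrist_torque": the same for the moment, N m; "opening": finger opening in m; "grip_force": force on a finger pad.
Only numpy, scipy, OpenCV 4.12 (cv2) and the standard library are available. Lean on these libraries where they do the work, as an engineer would, in place of code of your own. Each camera call takes 0.05 s, during which the arm holds its last target. There are 200 camera calls.

## Task

Stand every steel sampling tube on the bench on a spigot of the rinser's carriage, pushed fully home, one tube to a spigot. Then flip the clamp lever up to free the carriage, crank the handwheel anticlockwise (seen from above) until its black mark is well past the index pointer, a good eighth of a turn, and come back clockwise to stop with the mark on the pointer, so that the play in the drive is taken up in that direction; finally flip the lever fully back down to clamp the carriage. Never crank with the clamp closed, and do not knock over or push away the other things on the bench.

Things in the scene. Friction and masses are not known exactly. Their poses are not given: they have to be found in the camera images.
- lever_grip (a point): centre of the grey barrel grip (24 mm diameter, 28 mm long, lying along the pivot axis, flat ends) at the end of the clamp's cam lever; it swings in an upright plane on a 90 mm radius about lever_pivot
- lever_pivot (a point): the clamp lever's pivot, 56 mm above the bench, at the right-hand end of the rinser (a white base plate 110 x 580 mm lying left to right, 20 mm thick). Its own axes are the rinser's: y runs along the rinser towards the handwheel at its left end, x away from the robot, z up. The lever turns about this y axis
- lever (a joint): clamp lever angle, rad: 0 = closed, lever level and pointing to the rinser's -x side (towards the robot); 1.57 = upright, open; stop at 1.7. It stays where it is left (about 2 N at the grip moves it). Closed, its cam presses on the carriage's tail bar; above about 1 rad it is clear of it. The wheel must not be cranked with the clamp closed
- spigot1 (a point): centre of the seat (flat rubber washer, 56 mm diameter) at the foot of a spigot on the carriage, 46 mm above the bench; z is up along the spigot. The spigot is a steel stub of 33 mm diameter that rises 37 mm above the seat, its top 11 mm tapered to 17 mm. The four spigots stand 62 mm apart in a row along the rinser
- spigot2 (a point): centre of the seat (flat rubber washer, 56 mm diameter) at the foot of a spigot on the carriage, 46 mm above the bench; z is up along the spigot. The spigot is a steel stub of 33 mm diameter that rises 37 mm above the seat, its top 11 mm tapered to 17 mm. The four spigots stand 62 mm apart in a row along the rinser
- spigot3 (a point): centre of the seat (flat rubber washer, 56 mm diameter) at the foot of a spigot on the carriage, 46 mm above the bench; z is up along the spigot. The spigot is a steel stub of 33 mm diameter that rises 37 mm above the seat, its top 11 mm tapered to 17 mm. The four spigots stand 62 mm apart in a row along the rinser
- spigot4 (a point): centre of the seat (flat rubber washer, 56 mm diameter) at the foot of a spigot on the carriage, 46 mm above the bench; z is up along the spigot. The spigot is a steel stub of 33 mm diameter that rises 37 mm above the seat, its top 11 mm tapered to 17 mm. The four spigots stand 62 mm apart in a row along the rinser
- tube1_c (a point): centre (half-way up, on the axis) of an open plain steel sampling tube, 60 mm tall, standing upright on its foot: body 44 mm outside diameter, bore 36 mm right through, foot flange 54 mm in diameter and 12 mm thick, about 0.26 kg. Its axis is z, up. Fully home on a spigot, foot down, this point is 30 mm above the seat. Two, three or four tubes are present; None if absent
- tube2_c (a point): centre (half-way up, on the axis) of an open plain steel sampling tube, 60 mm tall, standing upright on its foot: body 44 mm outside diameter, bore 36 mm right through, foot flange 54 mm in diameter and 12 mm thick, about 0.26 kg. Its axis is z, up. Fully home on a spigot, foot down, this point is 30 mm above the seat. Two, three or four tubes are present; None if absent
- tube3_c (a point): centre (half-way up, on the axis) of an open plain steel sampling tube, 60 mm tall, standing upright on its foot: body 44 mm outside diameter, bore 36 mm right through, foot flange 54 mm in diameter and 12 mm thick, about 0.26 kg. Its axis is z, up. Fully home on a spigot, foot down, this point is 30 mm above the seat. Two, three or four tubes are present; None if absent
- tube4_c (a point): centre (half-way up, on the axis) of an open plain steel sampling tube, 60 mm tall, standing upright on its foot: body 44 mm outside diameter, bore 36 mm right through, foot flange 54 mm in diameter and 12 mm thick, about 0.26 kg. Its axis is z, up. Fully home on a spigot, foot down, this point is 30 mm above the seat. Two, three or four tubes are present; None if absent
- wheel (a joint): handwheel angle, rad, growing anticlockwise seen from above; stops at -0.4 and 5.4; starts near 0. It stays where it is left (about 3 N at the crank handle turns it). It drives the rack bar 12 mm per rad along the rinser's +y
- crank_pin (a point): centre of the handwheel's upright steel crank handle, 18 mm diameter, which spins freely on its own axis; it stands 45 mm off the wheel's upright axis, and reaches 25 mm above and 30 mm below this point, down to the wheel's top (115 mm above the bench). The wheel is a plain metal disc 120 mm in diameter
- wheel_mark (a point): outer end of the black line on the handwheel's top, 59 mm off the wheel's axis; turns with the wheel
- index: aluminium index ring under the handwheel with an upright pointer with a black tip just outside the rim, set to a different angle each time and fixed there. Origin on the wheel's axis, 96 mm above the bench; its x axis points from the wheel's axis to the pointer, z up. The mark is on the pointer when wheel_mark lies on this x axis; it is past the pointer on the +y side (anticlockwise)
- lug (a point): centre of the brass lug (8 mm wide along the rinser) on the rack bar that the handwheel drives; it stands in the carriage's fork, behind the middle of the row of spigots
- fork (a point): middle of the fork (two aluminium blocks, 14 mm gap) on the carriage's rear edge; y runs along the rinser towards the handwheel. The lug has 3 mm of play each way, 0.5 rad of the handwheel in all: turned anticlockwise it pushes at +3 mm, turned clockwise at -3 mm in this frame's y
- beaker: glass beaker, bystander, 66 mm wide, 85 mm tall
- reagent: amber bottle, bystander, 68 mm wide, 150 mm tall
- jar: white jar, bystander, 68 mm wide, 95 mm tall
- salt_jar: small white jar, bystander, 60 mm wide, 80 mm tall
- spanner: steel spanner lying on the bench, bystander, 180 mm
- flask: conical glass flask, bystander, 84 mm wide, 110 mm tall

How it is judged:
By the outcome, as a careful person would: the job done as asked, in the order asked, and still so for the second after the job is handed in, with the robot touching nothing.
Of tube1, tube2, tube3, tube4 only 2 to 4 are there at a start; the rules pass over those that are not, and their reading is None.
At some moment in a run one of tube1, tube2, tube3, tube4 may be knocked a few centimetres aside while the robot is not near it.
It also fails if it takes over 208 s, if anything falls off the work surface, if the arm or the gripper's body presses on something with over 40 N, if the wrist force passes 120 N, or if a joint passes its speed limit or range.

## Working session

There is one attempt and no reset: what is moved stays moved. The work goes in short steps, Python scripts to look and compute and a tool call to move; the robot and the scene stay as the last step left them, time stands still between calls to the robot, and variables do not carry over. Pictures are saved under pics/ and viewed, at most 14 in all, crops included, and the job is handed in when it is done.

Besides the shell and the picture viewer there is one more tool, called after "Emit:" by a JSON object that holds its "api" and its "payload", one argument or row to a line. arm_command: Moves the arm, as the interface text tells. Its arguments: {"type":"object","properties":{"plan":{"type":"array"},"gripper":{"type":"number"},"force":{"type":"number"}},"required":["plan"]}

```bash
ls; mkdir -p pics; cat > h.py <<'E'
import numpy as np, cv2
from station import *
from scipy.spatial.transform import Rotation as R
def ray(c,u,v,fish=False):
    T=np.array(c['pose']); x=(u-c['cx'])/c['fx']; y=(v-c['cy'])/c['fy']
    if fish:
        r=np.hypot(x,y); s=np.sin(r)/max(r,1e-9); d=np.array([x*s,-y*s,-np.cos(r)])
    else: d=np.array([x,-y,-1.])
    return T[:3,3],T[:3,:3]@d
def onz(c,u,v,z,fish=False):
    o,d=ray(c,u,v,fish); return o+d*(z-o[2])/d[2]
def cloud(c,D):
    T=np.array(c['pose']); v,u=np.mgrid[:D.shape[0],:D.shape[1]]
    P=np.stack([(u-c['cx'])/c['fx']*D,-(v-c['cy'])/c['fy']*D,-D],-1)
    return P@T[:3,:3].T+T[:3,3]
def pix(c,p,fish=False):
    T=np.array(c['pose']); q=T[:3,:3].T@(np.array(p)-T[:3,3]); x,y,z=q[0],-q[1],-q[2]
    if fish:
        r=np.hypot(x,y); th=np.arctan2(r,z); return c['cx']+c['fx']*x/r*th, c['cy']+c['fy']*y/r*th
    return c['cx']+c['fx']*x/z, c['cy']+c['fy']*y/z
def rel(target,yaw=None):
    "shift in tool axes (cm) for TCP target"
    o=get_obs(); r=R.from_rotvec(o['tool_rot']); return r.inv().apply(np.array(target)-o['tool_pos'])*100
E
python3 - <<'E'
from h import *
print(get_obs(), tcp_to_grasp)
for n in ("top","side","wrist"):
    c=calibration(n); im,D=get_image(n); np.savez(f'/tmp/{n}0',im=im,D=D,**{k:c[k] for k in c})
    print(n,{k:np.round(c[k],3).tolist() for k in c}, (D>0).mean())
    cv2.imwrite(f'pics/{n}0.png',cv2.resize(im,(800,600)) if n!='wrist' else im)
E
```

```text
pics
{'t': 0.0, 'q': array([ 1.11897050e+00,  5.33388112e-02,  1.61430388e+00, -1.08409574e-05,
        1.47601349e+00, -1.18968028e-01]), 'dq': array([ 1.17910481e-03,  4.05042690e-04, -1.20686162e-03, -6.80484350e-04,
        3.98122080e-05,  1.37322330e-03]), 'effort': array([-1.87463284e-04, -3.93695140e+01, -3.70169020e+01, -1.61901248e-04,
        7.36112619e-03, -6.52082122e-07]), 'tool_pos': array([0.20407637, 0.59045171, 0.40346795]), 'tool_rot': array([-0.52034505, -3.09762019,  0.00311446]), 'contact_force': array([-0.62076407,  0.35935855,  0.50843567]), 'wrist_torque': array([ 0.00707527, -0.01275559,  0.00496593]), 'grip_force': 0.0, 'opening': 0.08554197268013587} 0.1547
top {'fx': 414.89, 'fy': 414.89, 'cx': 247.744, 'cy': 186.678, 'pose': [[-0.021, 0.991, -0.134, 0.387], [-1.0, -0.022, -0.008, -0.015], [-0.011, 0.134, 0.991, 1.569], [0.0, 0.0, 0.0, 1.0]]} 0.9957275390625
side {'fx': 395.644, 'fy': 395.644, 'cx': 255.581, 'cy': 187.956, 'pose': [[0.807, 0.323, -0.494, 0.029], [-0.59, 0.475, -0.653, -0.711], [0.023, 0.819, 0.574, 0.763], [0.0, 0.0, 0.0, 1.0]]} 0.9961446126302084
wrist {'fx': 297.319, 'fy': 297.319, 'cx': 253.085, 'cy': 190.173, 'pose': [[0.327, -0.894, -0.307, 0.125], [0.945, 0.309, 0.108, 0.619], [-0.002, -0.325, 0.946, 0.372], [0.0, 0.0, 0.0, 1.0]]} 0.995880126953125
```

View pics/top0.png

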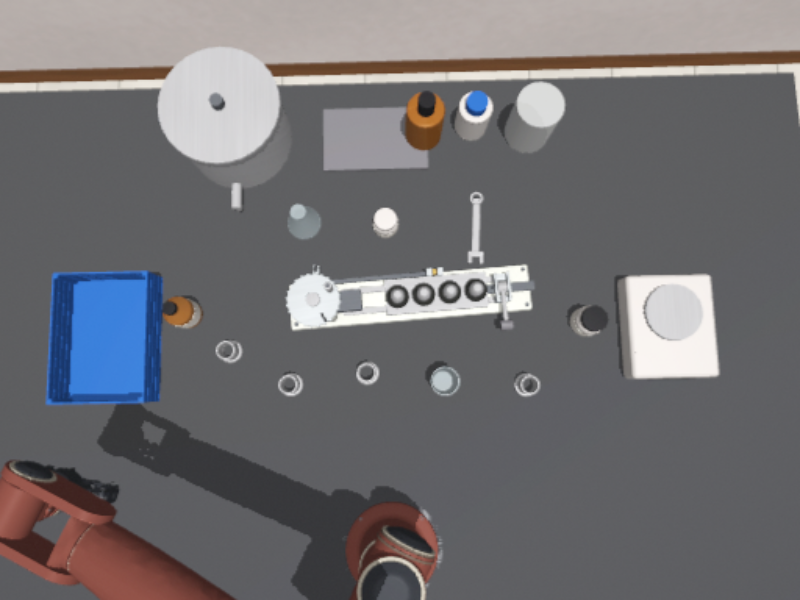

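View pics/side0.png

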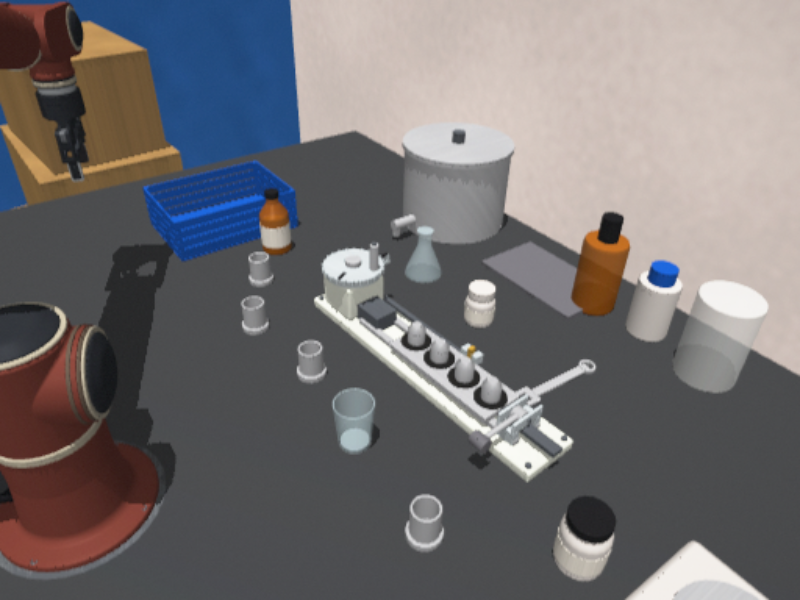

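The top view shows 4 tubes at (800x600) (229,351), (290,384), (368,372) and (527,384). The beaker is at (445,380), the spigots run from (398,295) to (476,289), the wheel is at (313,299) and the lever grip at (507,324). The side view agrees: the lever is closed and the crank pin sits on the far side of the wheel.

```bash
python3 - <<'E'
from h import *
f=np.load('/tmp/top0.npz'); c={k:f[k] for k in('fx','fy','cx','cy','pose')}; P=cloud(c,f['D']); im=f['im']; g=im.astype(int)
def near(u,v,r,lo,hi):
    m=np.zeros(g.shape[:2],bool); u*=.64;v*=.64
    m[int(v-r):int(v+r),int(u-r):int(u+r)]=1
    return m&(P[...,2]>lo)&(P[...,2]<hi)
for u,v in((229,351),(290,384),(368,372),(527,384),(445,380)):
    m=near(u,v,12,.045,.075); Q=P[m]; 
    (x,y),r=cv2.minEnclosingCircle(Q[:,:2].astype(np.float32)); print('tube',m.sum(),round(x,4),round(y,4),round(r,4),Q[:,2].max(), np.hypot(x,y))
S=[]
for u,v in((398,295),(424,293),(450,291),(476,289)):
    m=near(u,v,8,.072,.1); Q=P[m]; s=np.median(Q,0); S.append(s); print('sp',m.sum(),s.round(4), onz(c,u*.64,v*.64,.083).round(4))
S=np.array(S); print(np.diff(S,axis=0).round(4)); d=(S[0]-S[3]); print('yaw of +y',np.arctan2(-d[0],d[1]))
m=near(313,299,22,.1,.13); Q=P[m]; (x,y),r=cv2.minEnclosingCircle(Q[:,:2].astype(np.float32)); print('wheel',x,y,r,Q[:,2].mean())
m=near(325,285,14,.14,.2); print('pin',m.sum(),np.median(P[m],0),P[m][:,2].max() if m.any() else 0)
m=near(507,324,8,.03,.12); print('grip',m.sum(),np.median(P[m],0),P[m].min(0),P[m].max(0))
m=near(434,272,8,.03,.12); print('lug',m.sum(),np.median(P[m],0),P[m].max(0))
m=near(505,285,14,.03,.16); print('clamp',P[m].max(0))
cv2.imwrite('pics/rinser.png',cv2.resize(im[160:220,170:355],None,fx=4.3,fy=4.3,interpolation=cv2.INTER_CUBIC))
E
```

```text
tube 61 0.464 0.3773 0.0229 0.06587388683060591 0.5980297665067432
tube 52 0.3813 0.2332 0.0224 0.06413073959231452 0.44697331117120237
tube 45 0.4052 0.0506 0.0218 0.06593042447262776 0.40834346389328613
tube 54 0.3696 -0.325 0.0221 0.0682011745320894 0.4921930432343614
tube 39 0.3813 -0.1298 0.03 0.0742511792652325 0.402830457971362
sp 54 [ 0.5826 -0.0257  0.0794] [ 0.5796 -0.0283  0.083 ]
sp 53 [ 0.5855 -0.0871  0.0789] [ 0.5829 -0.0885  0.083 ]
sp 49 [ 0.5905 -0.1487  0.0786] [ 0.5862 -0.1487  0.083 ]
sp 56 [ 0.593  -0.2103  0.0785] [ 0.5896 -0.2089  0.083 ]
[[ 0.0029 -0.0614 -0.0004]
 [ 0.005  -0.0616 -0.0004]
 [ 0.0025 -0.0615 -0.0001]]
yaw of +y 0.056332705087407
wheel 0.5790242552757263 0.1662711650133133 0.07023687660694122 0.11460099903862579
pin 28 [0.5931384  0.12754368 0.16977455] 0.1751273407115852
grip 69 [ 0.51321218 -0.27693456  0.0627679 ] [ 0.49887484 -0.29172113  0.0529961 ] [ 0.54011463 -0.26318623  0.07291568]
lug 142 [ 0.62730773 -0.11170378  0.04506337] [ 0.64851971 -0.08235638  0.06221955]
clamp [ 0.63599381 -0.22708762  0.07372603]
```

View pics/rinser.png

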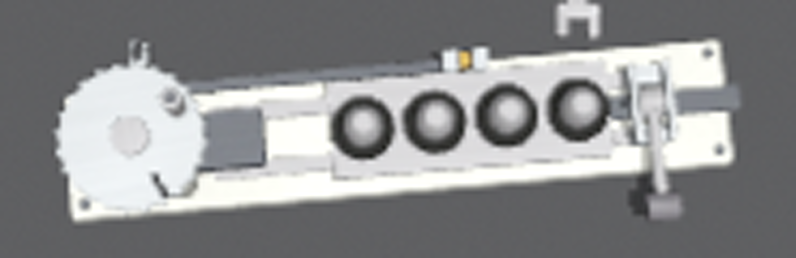

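```bash
cat >> h.py <<'E'
YAW=0.056
def go(x,y,gz,yaw=YAW,extra=0.0):
    "row to bring grasp point to x,y,gz, tool x along rinser +y (yaw), pointing down"
    o=get_obs(); r=R.from_rotvec(o['tool_rot']); a=yaw+np.pi/2
    X=np.array([np.cos(a),np.sin(a),0]); Z=np.array([0,0,-1.]); M=np.stack([X,np.cross(Z,X),Z],1)
    s=r.inv().apply(np.array([x,y,gz+tcp_to_grasp])-o['tool_pos'])*100
    w=(r.inv()*R.from_matrix(M)).as_rotvec()
    print('row',np.round(s,2).tolist(),np.round(w,3).tolist(),'rows',int(np.ceil(max(np.linalg.norm(s)/4.17,np.degrees(np.linalg.norm(w))/7.16))))
E
python3 -c "
from h import *
go(.45,.0,.27)"
```

```text
row [-42.53, -47.78, -2.03] [-0.001, 0.001, 1.182] rows 16
```

Emit:
{"api": "arm_command", "payload": {
  "plan": [
    [[-42.5,-47.8,-2,0,0,1.182],[-42.5,-47.8,-2,0,0,1.182],[-42.5,-47.8,-2,0,0,1.182],[-42.5,-47.8,-2,0,0,1.182],[-42.5,-47.8,-2,0,0,1.182],[-42.5,-47.8,-2,0,0,1.182],[-42.5,-47.8,-2,0,0,1.182],[-42.5,-47.8,-2,0,0,1.182],[-42.5,-47.8,-2,0,0,1.182],[-42.5,-47.8,-2,0,0,1.182],[-42.5,-47.8,-2,0,0,1.182],[-42.5,-47.8,-2,0,0,1.182]]
  ],
  "gripper": -1
}}

```text
t: 1.15
tool_pos: [0.396, 0.1273, 0.4204]
tool_rot: [2.158, 2.283, 0.001]
contact_force: [0.8, 0.1, 0.3]
opening: 0.0858
grip_force: 0.0
```

```bash
python3 -c "
from h import *
print(get_obs()['tool_pos'])
go(.45,.0,.27)"
```

```text
[0.3959638  0.1272615  0.42035288]
row [-13.01, 4.68, -0.43] [0.001, -0.0, 0.0] rows 4
```

Emit:
{"api": "arm_command", "payload": {
  "plan": [
    [[-13,4.7,0,0,0,0],[-13,4.7,0,0,0,0],[-13,4.7,0,0,0,0],[-13,4.7,0,0,0,0],[-13,4.7,0,0,0,0],[-13,4.7,0,0,0,0]]
  ]
}}

```text
t: 1.65
tool_pos: [0.4502, 0.0015, 0.4199]
tool_rot: [-2.16, -2.28, 0.001]
contact_force: [-0.1, 0.5, -0.5]
opening: 0.0853
grip_force: 0.0
```

```bash
python3 - <<'E'
from h import *
o=get_obs(); print(o['tool_pos'])
c=calibration('wrist'); im,D=get_image('wrist'); np.savez('/tmp/w1',im=im,D=D,**{k:c[k] for k in c})
for n,p in dict(A=(.464,.377,.06),B=(.3813,.2332,.06),C=(.4052,.0506,.06),E=(.3696,-.325,.06),s1=(.5826,-.0257,.083),s4=(.593,-.21,.083),w=(.575,.166,.115)).items(): print(n,np.round(pix(c,p,True)))
cv2.imwrite('pics/w1.png',cv2.resize(im,(800,600)))
E
```

```text
[0.45021233 0.00150274 0.41988137]
A [ 281. -122.]
B [202. -34.]
C [215. 122.]
E [195. 355.]
s1 [366. 202.]
s4 [344. 321.]
w [392.  26.]
```

View pics/w1.png

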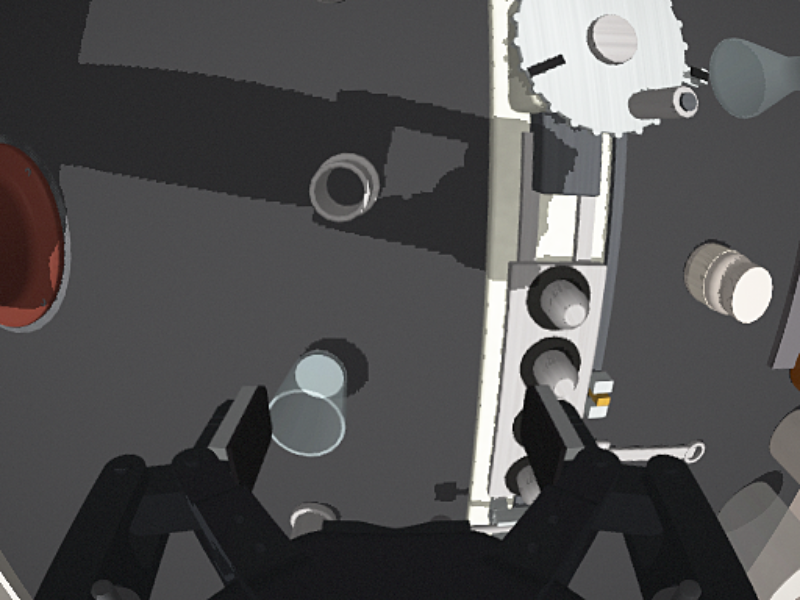

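The wrist view shows tube C's rim at (346,188), spigot tops at (570,314) and (560,385), the wheel hub at (613,38), the mark end at (530,72), the pointer at (700,75) and the pin top at (686,101).

```bash
cat >> h.py <<'E'
def fcloud(c,D):
    v,u=np.mgrid[:D.shape[0],:D.shape[1]]; x=(u-c['cx'])/c['fx']; y=(v-c['cy'])/c['fy']; r=np.hypot(x,y)+1e-9
    k=np.tan(r)/r; T=np.array(c['pose']); P=np.stack([x*k*D,-y*k*D,-D],-1)
    return P@T[:3,:3].T+T[:3,3]
def circ(Q):
    A=np.c_[2*Q[:,:2],np.ones(len(Q))]; s=np.linalg.lstsq(A,(Q[:,:2]**2).sum(1),rcond=None)[0]; return s[0],s[1],np.sqrt(s[2]+s[0]**2+s[1]**2)
def find(P,x,y,lo,hi,rad):
    m=(np.hypot(P[...,0]-x,P[...,1]-y)<rad)&(P[...,2]>lo)&(P[...,2]<hi); return P[m]
def tube(P,x,y,ztop=.06,rad=.05):
    Q=find(P,x,y,ztop-.006,ztop+.008,rad); 
    if len(Q)<8: print('few',len(Q)); return
    Q=Q[np.hypot(*(Q[:,:2]-np.median(Q[:,:2],0)).T)<.04]
    (a,b),r=cv2.minEnclosingCircle(Q[:,:2].astype(np.float32)); print('tube',len(Q),'enc',np.round([a,b,r],4),'fit',np.round(circ(Q),4),'z',Q[:,2].mean().round(4))
    return a,b
def wrist(tag=None):
    c=calibration('wrist'); im,D=get_image('wrist')
    if tag: cv2.imwrite(f'pics/{tag}.png',im)
    return c,im,D,fcloud(c,D)
E
python3 - <<'E'
from h import *
f=np.load('/tmp/w1.npz'); c={k:f[k] for k in('fx','fy','cx','cy','pose')}; P=fcloud(c,f['D'])
tube(P,.4052,.0506)
for s in((.5826,-.0257),(.5855,-.0871)):
    Q=find(P,*s,.08,.088,.02); print('sp top',len(Q),Q.mean(0).round(4),np.round(circ(Q),4))
    Q=find(P,*s,.06,.07,.03);print('  shank',np.round(circ(Q),4))
for n,u,v,z in(('hub',613,38,.125),('markend',530,72,.115),('markin',563,60,.115),('ptr',700,75,.12),('pintop',686,101,.17),('s1',570,314,.083),('s2',560,385,.083)):
    u*=.64;v*=.64; print(n,onz(c,u,v,z,True).round(4),'depthpt',P[int(v+.5),int(u+.5)].round(4))
Q=find(P,.578,.166,.109,.118,.075); print('wheel',len(Q),cv2.minEnclosingCircle(Q[:,:2].astype(np.float32)),np.round(circ(Q),3))
E
```

```text
tube 414 enc [0.4069 0.0507 0.0223] fit [0.407  0.0508 0.0197] z 0.0584
sp top 190 [ 0.5838 -0.0248  0.0817] [ 0.5841 -0.0249  0.007 ]
  shank [ 0.5847 -0.0253  0.0161]
sp top 154 [ 0.588  -0.0861  0.0817] [ 0.5881 -0.0861  0.0069]
  shank [ 0.5887 -0.0874  0.0162]
hub [0.5706 0.1653 0.125 ] depthpt [0.5705 0.1657 0.1245]
markend [0.5219 0.1364 0.115 ] depthpt [0.5216 0.1364 0.1152]
markin [0.5423 0.1472 0.115 ] depthpt [0.5418 0.1475 0.1154]
ptr [0.6406 0.1579 0.12  ] depthpt [0.6432 0.1589 0.1164]
pintop [0.5956 0.1279 0.17  ] depthpt [0.5945 0.1273 0.1715]
s1 [ 0.5805 -0.0247  0.083 ] depthpt [ 0.5809 -0.0249  0.0826]
s2 [ 0.5844 -0.0846  0.083 ] depthpt [ 0.5842 -0.0846  0.082 ]
wheel 6705 ((0.5810307860374451, 0.16454696655273438), 0.07130800932645798) [0.573 0.159 0.042]
```

```bash
sed -i 's/YAW=0.056/YAW=0.06/' h.py; python3 -c "
from h import *
go(.407,.0507,.11);go(.407,.0507,.042)"
```

```text
row [5.06, -4.01, 15.53] [-0.001, -0.001, -0.004] rows 5
row [5.06, -4.01, 22.33] [-0.001, -0.001, -0.004] rows 6
```

Emit:
{"api": "arm_command", "payload": {
  "plan": [
    [[5.1,-4.0,4,0,0,0],[5.1,-4.0,8,0,0,0],[5.1,-4.0,12,0,0,0],[5.1,-4.0,15,0,0,0],[5.1,-4.0,18,0,0,0],[5.1,-4.0,20.5,0,0,0],[5.1,-4.0,22.3,0,0,0],[5.1,-4.0,22.3,0,0,0],[5.1,-4.0,22.3,0,0,0]]
  ]
}}

```text
t: 2.45
tool_pos: [0.4066, 0.0518, 0.1967]
tool_rot: [-2.155, -2.284, 0.002]
contact_force: [-0.4, -0.1, 0.1]
opening: 0.0855
grip_force: 0.0
```

Emit:
{"api": "arm_command", "payload": {
  "plan": [
    [[0,0,0,0,0,0],[0,0,0,0,0,0],[0,0,0,0,0,0],[0,0,0,0,0,0],[0,0,0,0,0,0],[0,0,0,0,0,0],[0,0,0,0,0,0],[0,0,0,0,0,0],[0,0,-2,0,0,0],[0,0,-5,0,0,0],[0,0,-9,0,0,0],[0,0,-12,0,0,0]]
  ],
  "gripper": 1,
  "force": 50
}}

```text
t: 3.45
tool_pos: [0.4071, 0.0507, 0.3193]
tool_rot: [2.158, 2.282, 0.001]
contact_force: [0.2, -0.3, -2.7]
opening: 0.0422
grip_force: 52.2
```

```bash
python3 - <<'E'
from h import *
o=get_obs(); print(o['opening'],o['grip_force'],o['tool_pos'])
c,im,D,P=wrist('w2')
go(.584,-.025,.145);
E
```

```text
0.04221635907755344 52.23193874582648 [0.40711115 0.0506679  0.31928595]
row [-8.52, 17.0, 2.87] [0.012, 0.001, -0.004] rows 5
```

View pics/w2.png

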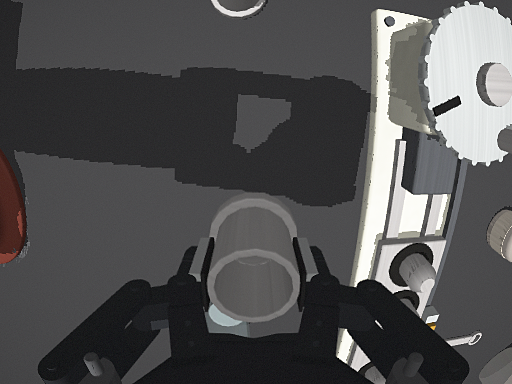

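```bash
python3 - <<'E'
from h import *
c=calibration('wrist'); im,D=get_image('wrist'); P=fcloud(c,D); o=get_obs(); g=o['tool_pos']-[0,0,tcp_to_grasp]; print(g)
Q=find(P,g[0],g[1],.165,.2,.03); print(np.percentile(Q[:,2],[5,50,95]), tube(P,g[0],g[1],np.percentile(Q[:,2],90)-.003,.03))
E
```

```text
[0.40915839 0.05057865 0.16910082]
tube 3686 enc [0.4087 0.0549 0.0289] fit [0.4103 0.0524 0.0211] z 0.1862
[0.16707673 0.18215208 0.19155047] (0.40866056084632874, 0.05492423102259636)
```

Emit:
{"api": "arm_command", "payload": {
  "plan": [
    [[-1.5,3,1.5,0.012,0,-0.004],[-3.5,7,1.5,0.012,0,-0.004],[-5,10.5,1.5,0.012,0,-0.004],[-6.5,13.5,1.5,0.012,0,-0.004],[-8,16,1.5,0.012,0,-0.004],[-8.5,17,1.5,0.012,0,-0.004],[-8.5,17,1.5,0.012,0,-0.004],[-8.5,17,1.5,0.012,0,-0.004],[-8.5,17,1.5,0.012,0,-0.004]]
  ]
}}

```text
t: 4.3
tool_pos: [0.5806, -0.024, 0.3009]
tool_rot: [-2.146, -2.279, 0.016]
contact_force: [0.0, -0.1, -2.2]
opening: 0.042
grip_force: 52.5
```

```bash
python3 - <<'E'
from h import *
o=get_obs(); print(o['tool_pos'])
c,im,D,P=wrist('w3')
g=o['tool_pos']-[0,0,tcp_to_grasp]
Q=find(P,g[0],g[1],g[2]+.01,.3,.03); z=np.percentile(Q[:,2],95);print(z); tube(P,g[0],g[1],z-.003,.03)
for s in((.5843,-.025),(.5884,-.0866),(.592,-.148)):
    Q=find(P,*s,.06,.07,.03);Q2=find(P,*s,.08,.088,.02);print('  shank',len(Q),len(Q2),np.round(circ(Q),4) if len(Q)>10 else '',Q2.mean(0) if len(Q2)>5 else '')
go(.584,-.025,.145);go(.584,-.025,.087);
E
```

```text
[ 0.58063635 -0.024034    0.30092337]
0.22432207927492148
tube 4080 enc [ 0.5799 -0.0134  0.0279] fit [ 0.5795 -0.01    0.0164] z 0.2207
  shank 116 0 [ 0.585  -0.0243  0.0151] 
  shank 0 0  
  shank 110 28 [ 0.5925 -0.1493  0.0164] [ 0.5899378  -0.14020195  0.08072208]
row [-0.13, 0.33, 0.16] [-0.014, -0.001, 0.001] rows 1
row [-0.13, 0.42, 5.96] [-0.014, -0.001, 0.001] rows 2
```

Emit:
{"api": "arm_command", "payload": {
  "plan": [
    [[-0.1,0.4,1,-0.014,0,0],[-0.1,0.4,2,-0.014,0,0],[-0.1,0.4,3,-0.014,0,0],[-0.1,0.4,3.6,-0.014,0,0],[-0.1,0.4,4.2,-0.014,0,0],[-0.1,0.4,4.8,-0.014,0,0],[-0.1,0.4,5.2,-0.014,0,0],[-0.1,0.4,5.5,-0.014,0,0],[-0.1,0.4,5.7,-0.014,0,0],[-0.1,0.4,5.8,-0.014,0,0],[-0.1,0.4,5.8,-0.014,0,0]]
  ]
}}

```text
t: 5.27
tool_pos: [0.5856, -0.0255, 0.2452]
tool_rot: [2.153, 2.286, 0.003]
contact_force: [-3.3, 0.7, 2.4]
opening: 0.042
grip_force: 53.0
```

```bash
python3 - <<'E'
from h import *
o=get_obs(); print(o['tool_pos'],o['contact_force'],o['wrist_torque'],o['grip_force'])
go(.584,-.025,.087)
E
```

```text
[ 0.5855624  -0.02547293  0.2452161 ] [-3.29652968  0.71071968  2.41725554] [0.08528045 0.49561904 0.00518011] 52.99655405804515
row [0.06, -0.15, 0.35] [0.003, 0.0, 0.0] rows 1
```

Emit:
{"api": "arm_command", "payload": {
  "plan": [
    [[0.05,-0.15,0.2,0,0,0],[0.05,-0.15,0.4,0,0,0],[0.05,-0.15,0.4,0,0,0]]
  ]
}}

```text
t: 5.52
tool_pos: [0.5852, -0.0253, 0.2451]
tool_rot: [2.151, 2.284, 0.004]
contact_force: [-6.9, 0.4, 17.9]
opening: 0.0419
grip_force: 54.7
```

Emit:
{"api": "arm_command", "payload": {
  "plan": [
    [[0,0,0,0,0,0],[0,0,0,0,0,0],[0,0,0,0,0,0],[0,0,0,0,0,0],[0,0,-2,0,0,0],[0,0,-5,0,0,0],[0,0,-9,0,0,0],[0,0,-12,0,0,0],[0,0,-12,0,0,0]]
  ],
  "gripper": -1
}}

```text
t: 6.27
tool_pos: [0.5854, -0.0253, 0.3688]
tool_rot: [2.145, 2.278, 0.014]
contact_force: [0.1, 0.2, 1.2]
opening: 0.0854
grip_force: 0.0
```

```bash
python3 - <<'E'
from h import *
o=get_obs(); print(o['tool_pos'],o['opening'])
c,im,D,P=wrist('w4')
tube(P,.584,-.025,.106,.04)
go(.43,.20,.22)
E
```

```text
[ 0.58539628 -0.02529961  0.36876796] 0.08541954679660331
tube 805 enc [ 0.5864 -0.0256  0.0221] fit [ 0.5864 -0.0251  0.0197] z 0.1043
row [23.4, -14.08, -1.14] [0.011, 0.002, 0.0] rows 7
```

Emit:
{"api": "arm_command", "payload": {
  "plan": [
    [[4,-2.4,0,0,0,0],[8,-5,0,0,0,0],[12,-7.5,0,0,0,0],[16,-10,0,0,0,0],[20,-12.5,0,0,0,0],[22.5,-15,0,0,0,0],[22.5,-17,0,0,0,0],[22.5,-17,0,0,0,0],[22.5,-17,0,0,0,0]]
  ]
}}

```text
t: 7.07
tool_pos: [0.3988, 0.1901, 0.3582]
tool_rot: [2.15, 2.29, -0.0]
contact_force: [0.4, 0.1, 0.1]
opening: 0.0855
grip_force: 0.0
```

```bash
python3 - <<'E'
from h import *
o=get_obs(); print(o['tool_pos'],o['opening'])
c,im,D,P=wrist('w5')
t=tube(P,.383,.2334); tube(P,.464,.377)
go(*t,.042)
E
```

```text
[0.39876802 0.19010484 0.35823979] 0.08547258844099329
tube 626 enc [0.3832 0.2327 0.0224] fit [0.3835 0.233  0.0198] z 0.0585
tube 230 enc [0.4664 0.3701 0.0201] fit [0.4653 0.3766 0.0188] z 0.0582
row [4.42, -1.41, 16.2] [0.001, 0.001, 0.001] rows 5
```

Emit:
{"api": "arm_command", "payload": {
  "plan": [
    [[2.5,-1.4,3,0,0,0],[4.4,-1.4,6,0,0,0],[4.4,-1.4,9.5,0,0,0],[4.4,-1.4,12.5,0,0,0],[4.4,-1.4,15,0,0,0],[4.4,-1.4,16.2,0,0,0],[4.4,-1.4,16.2,0,0,0],[4.4,-1.4,16.2,0,0,0]]
  ]
}}

```text
t: 7.78
tool_pos: [0.3846, 0.2318, 0.197]
tool_rot: [2.155, 2.285, -0.001]
contact_force: [0.7, -0.0, -0.3]
opening: 0.0856
grip_force: 0.0
```

Emit:
{"api": "arm_command", "payload": {
  "plan": [
    [[0,0,0,0,0,0],[0,0,0,0,0,0],[0,0,0,0,0,0],[0,0,0,0,0,0],[0,0,0,0,0,0],[0,0,0,0,0,0],[0,0,0,0,0,0],[0,0,0,0,0,0],[0,0,-2,0,0,0],[0,0,-5,0,0,0],[0,0,-9,0,0,0],[0,0,-12,0,0,0]]
  ],
  "gripper": 1
}}

```text
t: 8.78
tool_pos: [0.3833, 0.2324, 0.3194]
tool_rot: [2.153, 2.286, 0.003]
contact_force: [0.9, 0.2, -2.8]
opening: 0.0422
grip_force: 52.2
```

```bash
python3 - <<'E'
from h import *
o=get_obs(); print(o['tool_pos'],o['opening'])
go(.5895,-.087,.15)
E
```

```text
[0.38334503 0.2323646  0.31941637] 0.04223637576261158
row [-33.12, 18.65, 1.51] [0.002, -0.0, 0.0] rows 10
```

Emit:
{"api": "arm_command", "payload": {
  "plan": [
    [[-3.2,1.8,0,0,0,0],[-6.8,3.8,0,0,0,0],[-10.4,5.8,0,0,0,0],[-14,7.8,0,0,0,0],[-17.6,9.9,0,0,0,0],[-21.2,12,0,0,0,0],[-24.8,14,0,0,0,0],[-28.4,16,0,0,0,0],[-31,17.5,0,0,0,0],[-33.1,18.6,0,0,0,0],[-33.1,18.6,0.5,0,0,0],[-33.1,18.6,1,0,0,0]]
  ]
}}

```text
t: 9.78
tool_pos: [0.5894, -0.0878, 0.3074]
tool_rot: [2.156, 2.285, 0.002]
contact_force: [-0.4, 1.0, -3.3]
opening: 0.0419
grip_force: 52.2
```

Emit:
{"api": "arm_command", "payload": {
  "plan": [
    [[0,0,0.3,0,0,0],[0,0,0.3,0,0,0]]
  ]
}}

```text
t: 9.95
tool_pos: [0.5882, -0.0857, 0.3031]
tool_rot: [-2.151, -2.287, 0.0]
contact_force: [-0.2, 0.2, -3.2]
opening: 0.0422
grip_force: 52.2
```

```bash
python3 - <<'E'
from h import *
o=get_obs(); print(o['tool_pos'],o['opening'])
go(.5895,-.087,.087)
E
```

```text
[ 0.58823037 -0.08568828  0.30313073] 0.04221649418899737
row [-0.15, 0.13, 6.14] [-0.002, -0.001, 0.001] rows 2
```

Emit:
{"api": "arm_command", "payload": {
  "plan": [
    [[-0.1,0.1,1,0,0,0],[-0.1,0.1,2,0,0,0],[-0.1,0.1,3,0,0,0],[-0.1,0.1,3.6,0,0,0],[-0.1,0.1,4.2,0,0,0],[-0.1,0.1,4.8,0,0,0],[-0.1,0.1,5.2,0,0,0],[-0.1,0.1,5.5,0,0,0],[-0.1,0.1,5.8,0,0,0],[-0.1,0.1,6,0,0,0],[-0.1,0.1,6.1,0,0,0],[-0.1,0.1,6.1,0,0,0]]
  ]
}}

```text
t: 10.95
tool_pos: [0.5903, -0.0877, 0.2455]
tool_rot: [-2.153, -2.287, 0.0]
contact_force: [-9.7, 1.5, 6.1]
opening: 0.0417
grip_force: 53.0
```

Emit:
{"api": "arm_command", "payload": {
  "plan": [
    [[0,0,0,0,0,0],[0,0,0,0,0,0],[0,0,0,0,0,0],[0,0,0,0,0,0],[0,0,-2,0,0,0],[0,0,-5,0,0,0],[0,0,-9,0,0,0],[0,0,-12,0,0,0],[0,0,-12,0,0,0]]
  ],
  "gripper": -1
}}

```text
t: 11.7
tool_pos: [0.5923, -0.0882, 0.3738]
tool_rot: [2.143, 2.276, 0.014]
contact_force: [1.5, -0.8, 1.6]
opening: 0.0856
grip_force: 0.0
```

```bash
python3 - <<'E'
from h import *
o=get_obs(); print(o['tool_pos'],o['opening'])
c,im,D,P=wrist('w6')
tube(P,.5865,-.025,.106,.03);tube(P,.5895,-.087,.106,.03)
go(.47,.33,.2)
E
```

```text
[ 0.5923055  -0.088214    0.37377268] 0.08555782754158389
tube 792 enc [ 0.5862 -0.0257  0.0221] fit [ 0.5861 -0.0255  0.0196] z 0.1045
tube 775 enc [ 0.5901 -0.0875  0.0222] fit [ 0.5904 -0.087   0.0197] z 0.1043
row [42.47, -9.65, 1.29] [0.012, 0.003, 0.0] rows 11
```

Emit:
{"api": "arm_command", "payload": {
  "plan": [
    [[3.5,-0.8,0,0,0,0],[7.5,-1.7,0,0,0,0],[11.5,-2.6,0,0,0,0],[15.5,-3.5,0,0,0,0],[19.5,-4.4,0,0,0,0],[23.5,-5.3,0,0,0,0],[27.5,-6.2,0,0,0,0],[31.5,-7.2,0,0,0,0],[35.5,-8.1,0,0,0,0],[39.5,-9,0,0,0,0],[42,-9.6,0,0,0,0],[42,-9.6,0,0,0,0]]
  ]
}}

```text
t: 12.75
tool_pos: [0.4673, 0.3295, 0.3628]
tool_rot: [-2.147, -2.292, -0.001]
contact_force: [-0.2, -0.3, -0.5]
opening: 0.0857
grip_force: 0.0
```

Emit:
{"api": "arm_command", "payload": {
  "plan": [
    [[0,0,1,0,0,0],[0,0,1,0,0,0]]
  ]
}}

```text
t: 12.92
tool_pos: [0.4688, 0.3251, 0.3509]
tool_rot: [2.154, 2.287, -0.004]
contact_force: [0.2, -0.0, -0.6]
opening: 0.0856
grip_force: 0.0
```

```bash
python3 - <<'E'
from h import *
o=get_obs(); print(o['tool_pos'],o['opening'])
c,im,D,P=wrist('w7')
t=tube(P,.465,.377)
go(*t,.042)
E
```

```text
[0.46882384 0.32509196 0.35089756] 0.08558685536290292
tube 684 enc [0.4656 0.3788 0.0221] fit [0.4656 0.3789 0.0196] z 0.0585
row [5.46, -0.01, 15.47] [-0.002, 0.002, -0.001] rows 4
```

Emit:
{"api": "arm_command", "payload": {
  "plan": [
    [[2.5,0,2.5,0,0,0],[5.5,0,5,0,0,0],[5.5,0,8.5,0,0,0],[5.5,0,11.5,0,0,0],[5.5,0,14,0,0,0],[5.5,0,15.5,0,0,0],[5.5,0,15.5,0,0,0],[5.5,0,15.5,0,0,0]]
  ]
}}

```text
t: 13.63
tool_pos: [0.4665, 0.3793, 0.1979]
tool_rot: [2.155, 2.284, -0.002]
contact_force: [-0.5, 0.7, 1.7]
opening: 0.0858
grip_force: 0.0
```

Emit:
{"api": "arm_command", "payload": {
  "plan": [
    [[0,0,0,0,0,0],[0,0,0,0,0,0],[0,0,0,0,0,0],[0,0,0,0,0,0],[0,0,0,0,0,0],[0,0,0,0,0,0],[0,0,0,0,0,0],[0,0,0,0,0,0],[0,0,-2,0,0,0],[0,0,-5,0,0,0],[0,0,-9,0,0,0],[0,0,-13,0,0,0]]
  ],
  "gripper": 1
}}

```text
t: 14.63
tool_pos: [0.4651, 0.3802, 0.3282]
tool_rot: [2.153, 2.287, -0.005]
contact_force: [0.6, 0.9, -2.1]
opening: 0.0422
grip_force: 51.8
```

```bash
python3 - <<'E'
from h import *
o=get_obs(); print(o['tool_pos'],o['opening'])
go(.48,-.12,.17); go(.593,-.1485,.16)
E
```

```text
[0.46505811 0.38018371 0.32821857] 0.04217366092623092
row [-50.02, -1.52, 0.46] [-0.002, 0.002, 0.0] rows 13
row [-53.54, 9.59, 1.45] [-0.002, 0.002, 0.0] rows 14
```

Emit:
{"api": "arm_command", "payload": {
  "plan": [
    [[-3.5,-0.1,0,0,0,0],[-7.6,-0.2,0,0,0,0],[-11.7,-0.3,0,0,0,0],[-15.8,-0.5,0,0,0,0],[-19.9,-0.6,0,0,0,0],[-24,-0.7,0,0,0,0],[-28.1,-0.8,0,0,0,0],[-32.2,-1,0,0,0,0],[-36.3,-1,0,0,0,0],[-40.4,-1,0,0,0,0],[-44.5,-1,0,0,0,0],[-48.6,-1,0,0,0,0]]
  ]
}}

```text
t: 15.63
tool_pos: [0.4844, -0.1068, 0.3284]
tool_rot: [2.153, 2.287, 0.002]
contact_force: [1.2, 0.9, -2.5]
opening: 0.0422
grip_force: 51.8
```

```bash
python3 - <<'E'
from h import *
o=get_obs(); print(o['tool_pos'],o['opening'])
go(.593,-.1485,.15)
E
```

```text
[ 0.48435726 -0.10680122  0.32844484] 0.042176768490295016
row [-4.82, 10.59, 2.39] [0.002, -0.0, 0.0] rows 3
```

Emit:
{"api": "arm_command", "payload": {
  "plan": [
    [[-2,3.5,0.5,0,0,0],[-4,7,1,0,0,0],[-4.8,10.2,1.5,0,0,0],[-4.8,10.6,2.2,0,0,0],[-4.8,10.6,2.2,0,0,0],[-4.8,10.6,2.2,0,0,0],[-4.8,10.6,2.2,0,0,0]]
  ]
}}

```text
t: 16.22
tool_pos: [0.593, -0.146, 0.3068]
tool_rot: [2.153, 2.288, 0.001]
contact_force: [1.7, -0.1, -2.9]
opening: 0.042
grip_force: 52.6
```

```bash
python3 - <<'E'
from h import *
o=get_obs(); print(o['tool_pos'],o['opening'])
go(.593,-.1485,.087)
E
```

```text
[ 0.59300843 -0.14597378  0.30684644] 0.04202412111481588
row [-0.26, -0.02, 6.51] [0.001, -0.001, 0.001] rows 2
```

Emit:
{"api": "arm_command", "payload": {
  "plan": [
    [[-0.2,0,1,0,0,0],[-0.2,0,2,0,0,0],[-0.2,0,3,0,0,0],[-0.2,0,3.8,0,0,0],[-0.2,0,4.4,0,0,0],[-0.2,0,5,0,0,0],[-0.2,0,5.5,0,0,0],[-0.2,0,5.9,0,0,0],[-0.2,0,6.2,0,0,0],[-0.2,0,6.4,0,0,0],[-0.2,0,6.5,0,0,0],[-0.2,0,6.5,0,0,0]]
  ]
}}

```text
t: 17.22
tool_pos: [0.5942, -0.1483, 0.247]
tool_rot: [-2.151, -2.285, 0.001]
contact_force: [-18.8, 7.5, 24.5]
opening: 0.0419
grip_force: 55.4
```

Emit:
{"api": "arm_command", "payload": {
  "plan": [
    [[0,0,0,0,0,0],[0,0,0,0,0,0],[0,0,0,0,0,0],[0,0,0,0,0,0],[0,0,-2,0,0,0],[0,0,-5,0,0,0],[0,0,-9,0,0,0],[0,0,-12,0,0,0],[0,0,-12,0,0,0],[0,0,-12,0,0,0]]
  ],
  "gripper": -1
}}

```text
t: 18.05
tool_pos: [0.5948, -0.149, 0.3655]
tool_rot: [2.149, 2.282, 0.006]
contact_force: [-0.4, -0.4, -0.3]
opening: 0.085
grip_force: 0.0
```

```bash
python3 - <<'E'
from h import *
o=get_obs(); print(o['tool_pos'],o['opening'])
c,im,D,P=wrist('w8')
tube(P,.5865,-.025,.106,.03);tube(P,.5895,-.087,.106,.03);tube(P,.593,-.149,.106,.03)
go(.40,-.35,.2)
E
```

```text
[ 0.5947644  -0.14899914  0.36550839] 0.08504028560070138
tube 872 enc [ 0.5862 -0.0259  0.022 ] fit [ 0.5862 -0.0261  0.0196] z 0.1045
tube 875 enc [ 0.5901 -0.0874  0.0221] fit [ 0.5899 -0.0873  0.0196] z 0.1045
tube 817 enc [ 0.594  -0.1501  0.0221] fit [ 0.594  -0.1496  0.0198] z 0.1042
row [-18.92, -20.59, 0.75] [0.003, 0.001, -0.0] rows 7
```

Emit:
{"api": "arm_command", "payload": {
  "plan": [
    [[-2.5,-3,0,0,0,0],[-5,-6,0,0,0,0],[-7.5,-9.2,0,0,0,0],[-10,-12.4,0,0,0,0],[-12.5,-15.6,0,0,0,0],[-13.5,-18.8,0,0,0,0],[-14,-20.5,0.5,0,0,0],[-14,-20.5,0.5,0,0,0],[-14,-20.5,0.5,0,0,0]]
  ]
}}

```text
t: 18.85
tool_pos: [0.3969, -0.3007, 0.3546]
tool_rot: [-2.155, -2.283, -0.003]
contact_force: [0.3, 0.2, 0.3]
opening: 0.0852
grip_force: 0.0
```

```bash
python3 - <<'E'
from h import *
o=get_obs(); print(o['tool_pos'],o['opening'])
c,im,D,P=wrist('w9')
t=tube(P,.3696,-.325)
if t: go(*t,.042)
Q=find(P,.513,-.277,.03,.12,.05);print(len(Q))
E
```

```text
[ 0.39689825 -0.30065571  0.35461666] 0.08522771042144316
tube 596 enc [ 0.3713 -0.3258  0.0222] fit [ 0.3713 -0.3253  0.0197] z 0.0582
row [-2.41, -2.79, 15.85] [0.001, -0.002, -0.001] rows 4
1064
```

Emit:
{"api": "arm_command", "payload": {
  "plan": [
    [[-1.5,-1.5,2.5,0,0,0],[-2.4,-2.8,5,0,0,0],[-2.4,-2.8,8.5,0,0,0],[-2.4,-2.8,11.5,0,0,0],[-2.4,-2.8,14.3,0,0,0],[-2.4,-2.8,15.8,0,0,0],[-2.4,-2.8,15.8,0,0,0],[-2.4,-2.8,15.8,0,0,0]]
  ]
}}

```text
t: 19.57
tool_pos: [0.3722, -0.3255, 0.1978]
tool_rot: [-2.151, -2.288, -0.003]
contact_force: [-0.6, 0.5, 0.3]
opening: 0.0855
grip_force: 0.0
```

Emit:
{"api": "arm_command", "payload": {
  "plan": [
    [[0,0,0,0,0,0],[0,0,0,0,0,0],[0,0,0,0,0,0],[0,0,0,0,0,0],[0,0,0,0,0,0],[0,0,0,0,0,0],[0,0,0,0,0,0],[0,0,0,0,0,0],[0,0,-2,0,0,0],[0,0,-5,0,0,0],[0,0,-9,0,0,0],[0,0,-13,0,0,0]]
  ],
  "gripper": 1
}}

```text
t: 20.57
tool_pos: [0.3705, -0.3255, 0.3284]
tool_rot: [-2.152, -2.285, -0.003]
contact_force: [0.5, -1.0, -3.5]
opening: 0.0422
grip_force: 51.9
```

```bash
python3 - <<'E'
from h import *
o=get_obs(); print(o['tool_pos'],o['opening'])
go(.5978,-.2113,.155)
c,im,D,P=wrist('w10')
f=calibration('top'); im,D=get_image('top'); P=cloud(f,D)
for x,y in((.586,-.026),(.59,-.0875),(.594,-.15)): tube(P,x,y,.106,.03)
E
```

```text
[ 0.37048554 -0.32545278  0.32836455] 0.04223727677776332
row [10.03, 23.37, 1.89] [-0.0, -0.003, -0.0] rows 7
tube 42 enc [ 0.5849 -0.0253  0.0219] fit [ 0.5846 -0.0252  0.0197] z 0.1045
tube 42 enc [ 0.5878 -0.0871  0.0217] fit [ 0.5879 -0.0875  0.0199] z 0.1048
tube 37 enc [ 0.5921 -0.1497  0.0218] fit [ 0.5924 -0.1494  0.0198] z 0.1046
```

Emit:
{"api": "arm_command", "payload": {
  "plan": [
    [[1.3,3,0,0,0,0],[2.8,6.6,0,0,0,0],[4.3,10.2,0,0,0,0],[5.8,13.8,0,0,0,0],[7.3,17.4,0.3,0,0,0],[8.8,20.8,0.7,0,0,0],[10,23.4,1.5,0,0,0],[10,23.4,1.9,0,0,0],[10,23.4,1.9,0,0,0],[10,23.4,1.9,0,0,0],[10,23.4,1.9,0,0,0]]
  ]
}}

```text
t: 21.58
tool_pos: [0.598, -0.2129, 0.3096]
tool_rot: [2.155, 2.286, 0.001]
contact_force: [-0.1, -0.0, -2.4]
opening: 0.0423
grip_force: 52.7
```

```bash
python3 - <<'E'
from h import *
o=get_obs(); print(o['tool_pos'],o['opening'])
go(.5978,-.2113,.087)
E
```

```text
[ 0.59797313 -0.2129165   0.30958976] 0.04225251915040434
row [0.16, -0.01, 6.79] [0.001, -0.0, -0.001] rows 2
```

Emit:
{"api": "arm_command", "payload": {
  "plan": [
    [[0.1,0,1,0,0,0],[0.1,0,2,0,0,0],[0.1,0,3,0,0,0],[0.1,0,3.8,0,0,0],[0.1,0,4.4,0,0,0],[0.1,0,5,0,0,0],[0.1,0,5.5,0,0,0],[0.1,0,5.9,0,0,0],[0.1,0,6.3,0,0,0],[0.1,0,6.6,0,0,0],[0.1,0,6.8,0,0,0],[0.1,0,6.8,0,0,0]]
  ]
}}

```text
t: 22.58
tool_pos: [0.5988, -0.2117, 0.2465]
tool_rot: [-2.152, -2.286, 0.002]
contact_force: [-18.1, 3.4, 20.4]
opening: 0.0424
grip_force: 55.1
```

Emit:
{"api": "arm_command", "payload": {
  "plan": [
    [[0,0,0,0,0,0],[0,0,0,0,0,0],[0,0,0,0,0,0],[0,0,0,0,0,0],[0,0,-2,0,0,0],[0,0,-5,0,0,0],[0,0,-9,0,0,0],[0,0,-12,0,0,0],[0,0,-12,0,0,0],[0,0,-12,0,0,0]]
  ],
  "gripper": -1
}}

```text
t: 23.42
tool_pos: [0.5996, -0.2117, 0.3657]
tool_rot: [2.149, 2.282, 0.006]
contact_force: [0.5, -0.1, -0.3]
opening: 0.0853
grip_force: 0.0
```

```bash
python3 - <<'E'
from h import *
o=get_obs(); print(o['tool_pos'],o['opening'])
c,im,D,P=wrist('w11')
for x,y in((.5865,-.025),(.5895,-.087),(.593,-.149),(.5978,-.2113)): tube(P,x,y,.106,.03)
go(.50,-.28,.16,YAW-np.pi/2);go(.50,-.28,.16,YAW+np.pi/2); print(o['q'])
E
```

```text
[ 0.59955716 -0.21169953  0.36566337] 0.08526550526396297
few 0
tube 888 enc [ 0.5901 -0.088   0.0221] fit [ 0.5901 -0.088   0.0196] z 0.1044
tube 870 enc [ 0.5935 -0.15    0.0221] fit [ 0.5936 -0.1498  0.0196] z 0.1045
tube 822 enc [ 0.5983 -0.2105  0.0222] fit [ 0.5983 -0.2099  0.0197] z 0.1042
row [-6.25, -10.31, 4.79] [0.003, -0.002, 1.571] rows 13
row [-6.25, -10.31, 4.79] [0.002, 0.003, -1.571] rows 13
[-4.56612052e-01  1.01824203e-01  1.62690402e+00  1.33222250e-03
  1.40463946e+00 -5.16911148e-01]
```

Emit:
{"api": "arm_command", "payload": {
  "plan": [
    [[-1,-2,0,0,0,0.12],[-2,-4,0,0,0,0.24],[-3,-6,0,0,0,0.36],[-4,-8,0,0,0,0.48],[-5,-10,0,0,0,0.6],[-6,-11,0,0,0,0.72],[-6,-11,0,0,0,0.84],[-6,-11,0,0,0,0.96],[-6,-11,0,0,0,1.08],[-6,-11,0,0,0,1.2],[-6,-11,0,0,0,1.32],[-6,-11,0,0,0,1.44]]
  ]
}}

```text
t: 24.47
tool_pos: [0.4921, -0.2776, 0.3591]
tool_rot: [-3.125, -0.289, 0.002]
contact_force: [0.5, -0.7, -0.6]
opening: 0.0853
grip_force: 0.0
```

Emit:
{"api": "arm_command", "payload": {
  "plan": [
    [[0,0,0,0,0,0.12],[0,0,0,0,0,0.13],[0,0,0,0,0,0.13],[0,0,0,0,0,0.13]]
  ]
}}

```text
t: 24.8
tool_pos: [0.4923, -0.2778, 0.3606]
tool_rot: [-3.138, -0.099, -0.0]
contact_force: [0.5, 0.8, -0.2]
opening: 0.0853
grip_force: 0.0
```

```bash
python3 - <<'E'
from h import *
o=get_obs(); print(o['tool_pos'],o['q'])
c,im,D,P=wrist('w12')
Q=find(P,.513,-.277,.055,.08,.03); print(len(Q),Q.min(0),Q.max(0),np.median(Q,0)); print('px',pix(c,(.513,-.277,.06),True))
f=calibration('top'); im,D=get_image('top'); P=cloud(f,D)
for x,y in((.586,-.026),(.59,-.0875),(.594,-.15),(.598,-.21)): tube(P,x,y,.106,.03)
E
```

```text
[ 0.49233353 -0.27776347  0.36064885] [-6.45568450e-01 -5.78659022e-02  1.79769270e+00  1.41470472e-03
  1.40248191e+00  8.61744363e-01]
970 [ 0.49955537 -0.29340917  0.05509343] [ 0.54271652 -0.26439954  0.06845774] [ 0.51627212 -0.2778891   0.06376659]
px (np.float64(255.05427971042917), np.float64(160.6401559953766))
tube 37 enc [ 0.5844 -0.0253  0.0218] fit [ 0.5843 -0.0249  0.0198] z 0.1049
tube 36 enc [ 0.5884 -0.0874  0.0214] fit [ 0.5883 -0.0873  0.0196] z 0.1046
tube 37 enc [ 0.5924 -0.1493  0.0219] fit [ 0.5926 -0.1492  0.0198] z 0.1044
tube 40 enc [ 0.5965 -0.2091  0.0216] fit [ 0.596  -0.2094  0.0197] z 0.1045
```

View pics/w12.png

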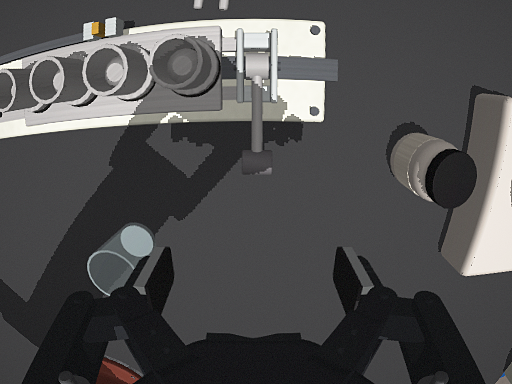

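```bash
python3 - <<'E'
from h import *
go(.5116,-.279,.12,YAW-np.pi/2);go(.5116,-.279,.056,YAW-np.pi/2)
for t in np.linspace(0,1.57,9)[1:]: print(round(9*(1-np.cos(t)),1),round(-9*np.sin(t),1),end='; ')
E
```

```text
row [1.9, 0.24, 8.67] [-0.001, -0.001, 0.002] rows 3
row [1.89, 0.25, 15.07] [-0.001, -0.001, 0.002] rows 4
0.2 -1.8; 0.7 -3.4; 1.5 -5.0; 2.6 -6.4; 4.0 -7.5; 5.6 -8.3; 7.2 -8.8; 9.0 -9.0;
```

Emit:
{"api": "arm_command", "payload": {
  "plan": [
    [[1.9,0.2,3,0,0,0],[1.9,0.2,6,0,0,0],[1.9,0.2,9,0,0,0],[1.9,0.2,12,0,0,0],[1.9,0.2,14.2,0,0,0],[1.9,0.2,15.1,0,0,0],[1.9,0.2,15.1,0,0,0],[1.9,0.2,15.1,0,0,0]]
  ]
}}

```text
t: 25.57
tool_pos: [0.5121, -0.2789, 0.2116]
tool_rot: [3.14, 0.096, 0.004]
contact_force: [-0.4, -0.1, 0.5]
opening: 0.0852
grip_force: 0.0
```

Emit:
{"api": "arm_command", "payload": {
  "plan": [
    [[0,0,0,0,0,0],[0,0,0,0,0,0],[0,0,0,0,0,0],[0,0,0,0,0,0],[0,0,0,0,0,0],[0,0,0,0,0,0],[0,0,0,0,0,0],[0,0,0,0,0,0],[0,0,0,0,0,0],[0,0,0,0,0,0]]
  ],
  "gripper": 1,
  "force": 25
}}

```text
t: 26.4
tool_pos: [0.5122, -0.2791, 0.2121]
tool_rot: [3.139, 0.096, 0.004]
contact_force: [-1.1, 0.7, 4.9]
opening: 0.0276
grip_force: 31.1
```

Emit:
{"api": "arm_command", "payload": {
  "plan": [
    [[0.1,0,-0.9,0,0,0],[0.2,0,-1.8,0,0,0],[0.4,0,-2.6,0,0,0],[0.7,0,-3.4,0,0,0],[1.1,0,-4.2,0,0,0],[1.5,0,-5,0,0,0],[2.1,0,-5.7,0,0,0],[2.6,0,-6.4,0,0,0],[3.3,0,-7,0,0,0],[4,0,-7.5,0,0,0],[4.8,0,-7.9,0,0,0],[5.6,0,-8.3,0,0,0]]
  ]
}}

```text
t: 27.4
tool_pos: [0.5669, -0.2757, 0.2934]
tool_rot: [-3.14, -0.095, 0.005]
contact_force: [-3.0, -3.7, -2.1]
opening: 0.0276
grip_force: 24.8
```

Emit:
{"api": "arm_command", "payload": {
  "plan": [
    [[0.8,0,-0.3,0,0,0],[1.6,0,-0.5,0,0,0],[2.5,0,-0.6,0,0,0],[3.4,0,-0.7,0,0,0],[3.6,0,-0.7,0,0,0],[3.6,0,-0.7,0,0,0]]
  ]
}}

```text
t: 27.9
tool_pos: [0.6038, -0.2733, 0.301]
tool_rot: [3.14, 0.096, 0.003]
contact_force: [-0.4, -2.4, -0.9]
opening: 0.0275
grip_force: 25.2
```

Emit:
{"api": "arm_command", "payload": {
  "plan": [
    [[0,0,0,0,0,0],[0,0,0,0,0,0],[0,0,0,0,0,0],[0,0,0,0,0,0],[0,0,-3,0,0,0],[0,0,-6,0,0,0],[-2,0,-9,0,0,0],[-4,0,-10,0,0,0],[-4,0,-10,0,0,0]]
  ],
  "gripper": -0.2
}}

```text
t: 28.65
tool_pos: [0.5623, -0.2761, 0.4067]
tool_rot: [3.136, 0.094, 0.013]
contact_force: [0.6, 0.1, 0.4]
opening: 0.0514
grip_force: 0.0
```

```bash
python3 - <<'E'
from h import *
o=get_obs(); print(o['tool_pos'],o['opening'])
f=calibration('top'); im,D=get_image('top'); P=cloud(f,D)
c,im2,D2,P2=wrist('w13')
for A in(P,P2):
    Q=find(A,.603,-.277,.115,.18,.05); print(len(Q),Q.min(0),Q.max(0),np.median(Q,0)) if len(Q) else print(0)
E
```

```text
[ 0.56231527 -0.27605589  0.40667651] 0.051449195755499465
0
1094 [ 0.57966774 -0.28803771  0.11520636] [ 0.60350818 -0.25926534  0.15763467] [ 0.59350939 -0.27347624  0.15438972]
```

View pics/w13.png

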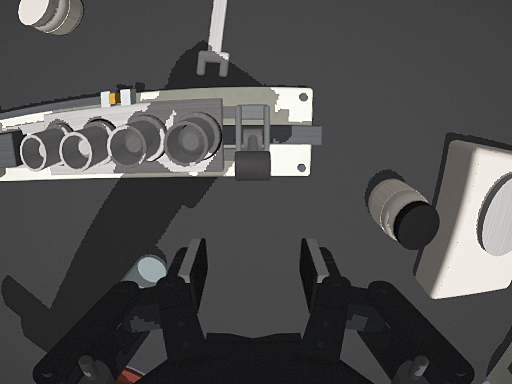

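Lever is near upright: grip top at (253,165), about 1.46 rad, well clear of the carriage. Next is the crank.

```bash
python3 - <<'E'
from h import *
go(.54,.14,.235,YAW-np.pi/2)
E
```

```text
row [0.19, -41.62, 1.21] [0.001, -0.004, 0.0] rows 10
```

Emit:
{"api": "arm_command", "payload": {
  "plan": [
    [[0,-3,0,0,0,0],[0,-7,0,0,0,0],[0,-11,0,0,0,0],[0,-15,0,0,0,0],[0,-19,0,0,0,0],[0,-23,0,0,0,0],[0,-27,0,0,0,0],[0,-31,0,0,0,0],[0,-35,0,0,0,0],[0,-39,0,0,0,0],[0,-41,0,0,0,0],[0,-41,0,0,0,0]]
  ]
}}

```text
t: 29.75
tool_pos: [0.5379, 0.1376, 0.3992]
tool_rot: [-3.138, -0.104, 0.002]
contact_force: [0.3, 0.3, 0.0]
opening: 0.0517
grip_force: 0.0
```

Emit:
{"api": "arm_command", "payload": {
  "plan": [
    [[0,0,0,0,0,0],[0,0,0,0,0,0]]
  ]
}}

```text
t: 29.92
tool_pos: [0.5386, 0.1334, 0.3999]
tool_rot: [3.14, 0.096, -0.0]
contact_force: [0.4, -0.2, -0.2]
opening: 0.0513
grip_force: 0.0
```

```bash
python3 - <<'E'
from h import *
o=get_obs(); print(o['tool_pos'],o['opening'])
c,im,D,P=wrist(); np.savez('/tmp/w14',im=im,D=D,P=P,**{k:c[k] for k in c}); cv2.imwrite('pics/w14.png',cv2.resize(im,(800,600)))
Q=find(P,.5706,.1655,.12,.13,.02); print('hub',circ(Q),Q.mean(0),cv2.minEnclosingCircle(Q[:,:2].astype(np.float32)))
Q=find(P,.595,.128,.165,.178,.02); print('pin',len(Q),Q.mean(0) if len(Q) else '',cv2.minEnclosingCircle(Q[:,:2].astype(np.float32)))
dark=(im.max(2)<60)
r=np.hypot(P[...,0]-.5706,P[...,1]-.1655)
m=dark&(r<.06)&(r>.02)&(abs(P[...,2]-.115)<.005); Q=P[m]; print('mark',len(Q),Q.mean(0),Q.min(0),Q.max(0))
m=dark&(r<.085)&(r>.061)&(P[...,2]>.09)&(P[...,2]<.14)&(P[...,0]>.6); Q=P[m]; print('ptr',len(Q),Q.mean(0) if len(Q) else '')
E
```

```text
[0.53861497 0.13344947 0.39989244] 0.051317819426400256
hub (np.float64(0.572707560603098), np.float64(0.16585924801514157), np.float64(0.011142766558097834)) [0.57288334 0.16577054 0.12471271] ((0.5723868012428284, 0.1662844568490982), 0.016230780631303787)
pin 506 [0.59672332 0.12833164 0.16964512] ((0.5962833166122437, 0.12808330357074738), 0.00900173094123602)
mark 101 [0.53162491 0.14236805 0.11551381] [0.52116032 0.13421679 0.11390447] [0.54294493 0.14968537 0.11710746]
ptr 83 [0.64335693 0.16045714 0.1149991 ]
```

View pics/w14.png

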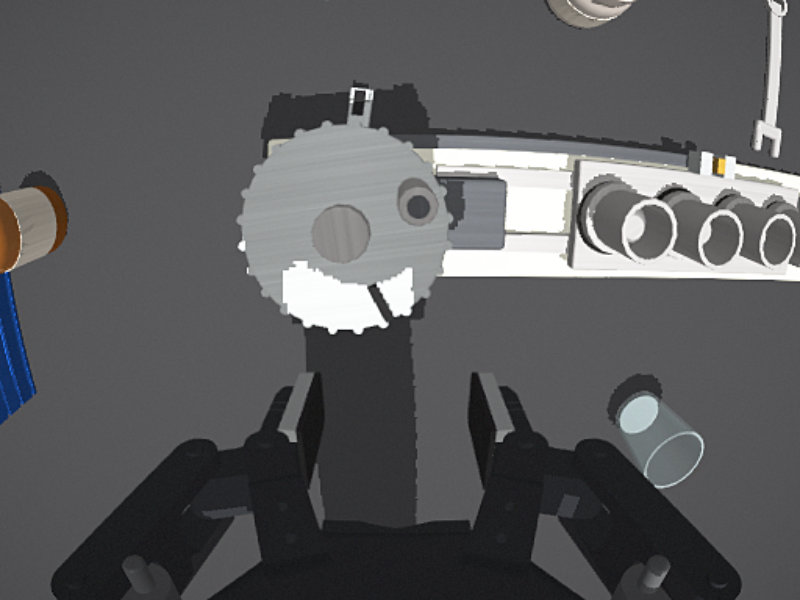

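Pic: hub at (341,234), pin at (418,202), mark at (380,302), pointer at (361,97). The heights and radii agree with the spec.

```bash
python3 - <<'E'
from h import *
go(.5963,.1281,.19,YAW-np.pi/2);go(.5963,.1281,.146,YAW-np.pi/2)
a=.0612; p0=np.radians(-57.9)
def off(p,p0):
    d=4.48*np.array([np.cos(p)-np.cos(p0),np.sin(p)-np.sin(p0)])
    return [round(float(d@[np.cos(a),np.sin(a)]),2),round(float(d@[np.sin(a),-np.cos(a)]),2)]
for k in range(2):
    s=p0+np.radians(101*k); print([off(s+np.radians(101*(i+1)/12),s) for i in range(12)])
E
```

```text
row [5.72, 0.83, 5.55] [0.0, -0.0, -0.0] rows 2
row [5.72, 0.83, 9.95] [0.0, -0.0, -0.0] rows 3
[[0.55, -0.36], [1.05, -0.79], [1.47, -1.29], [1.82, -1.85], [2.08, -2.45], [2.25, -3.09], [2.33, -3.74], [2.31, -4.4], [2.2, -5.04], [1.99, -5.67], [1.69, -6.25], [1.31, -6.79]]
[[-0.46, -0.47], [-0.97, -0.88], [-1.55, -1.2], [-2.16, -1.43], [-2.8, -1.58], [-3.46, -1.62], [-4.12, -1.58], [-4.76, -1.43], [-5.37, -1.19], [-5.94, -0.87], [-6.46, -0.46], [-6.91, 0.01]]
```

Emit:
{"api": "arm_command", "payload": {
  "plan": [
    [[2,0.3,0,0,0,0],[4,0.6,1,0,0,0],[5.7,0.8,3,0,0,0],[5.7,0.8,5.5,0,0,0],[5.7,0.8,8,0,0,0],[5.7,0.8,9.5,0,0,0],[5.7,0.8,9.5,0,0,0],[5.7,0.8,9.5,0,0,0]]
  ]
}}

```text
t: 30.63
tool_pos: [0.596, 0.1278, 0.3051]
tool_rot: [3.14, 0.092, -0.001]
contact_force: [0.5, 0.6, -0.4]
opening: 0.0509
grip_force: 0.0
```

Emit:
{"api": "arm_command", "payload": {
  "plan": [
    [[0,0,0,0,0,0],[0,0,0,0,0,0],[0,0,0,0,0,0],[0,0,0,0,0,0],[0,0,0,0,0,0],[0,0,0,0,0,0],[0,0,0,0,0,0],[0,0,0,0,0,0]]
  ],
  "gripper": 1,
  "force": 50
}}

```text
t: 31.3
tool_pos: [0.597, 0.1286, 0.3087]
tool_rot: [3.138, 0.095, 0.01]
contact_force: [1.8, -4.6, 6.8]
opening: 0.0166
grip_force: 49.3
```

```bash
python3 - <<'E'
from h import *
o=get_obs(); print(o['tool_pos'],o['opening'],o['contact_force'],o['grip_force'])
E
```

```text
[0.59701598 0.12856581 0.30872747] 0.016626769287806337 [ 1.81533645 -4.63559501  6.75908174] 49.30309474468231
```

Emit:
{"api": "arm_command", "payload": {
  "plan": [
    [[0.55,-0.36,-0.1,0,0,0],[1.05,-0.79,-0.2,0,0,0],[1.47,-1.29,-0.2,0,0,0],[1.82,-1.85,-0.2,0,0,0],[2.08,-2.45,-0.2,0,0,0],[2.25,-3.09,-0.2,0,0,0],[2.33,-3.74,-0.2,0,0,0],[2.31,-4.4,-0.2,0,0,0],[2.2,-5.04,-0.2,0,0,0],[1.99,-5.67,-0.2,0,0,0],[1.69,-6.25,-0.2,0,0,0],[1.31,-6.79,-0.2,0,0,0]]
  ]
}}

```text
t: 32.3
tool_pos: [0.6045, 0.198, 0.3087]
tool_rot: [3.139, 0.096, 0.002]
contact_force: [-2.3, -7.9, 5.3]
opening: 0.0165
grip_force: 49.3
```

```bash
python3 - <<'E'
from h import *
o=get_obs(); p=o['tool_pos'][:2]-[.5725,.1661]; print(o['tool_pos'],o['opening'],o['contact_force'],np.degrees(np.arctan2(p[1],p[0])),np.hypot(*p))
c,im,D,P=wrist('w15')
dark=(im.max(2)<60); r=np.hypot(P[...,0]-.5725,P[...,1]-.1661)
m=dark&(r<.06)&(r>.02)&(abs(P[...,2]-.115)<.005); Q=P[m]; q=np.median(Q,0)[:2]-[.5725,.1661];print('mark',len(Q),q,np.degrees(np.arctan2(q[1],q[0])))
E
```

```text
[0.6045268  0.19804054 0.30872703] 0.01652335308657818 [-2.34363532 -7.86999966  5.30844154] 44.922740010293744 0.04523177678857612
mark 288 [ 0.0328789  -0.03344944] -45.49283654950362
```

View pics/w15.png

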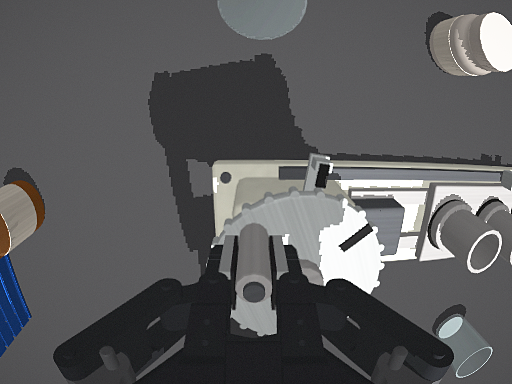

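Emit:
{"api": "arm_command", "payload": {
  "plan": [
    [[-0.46,-0.47,0,0,0,0],[-0.97,-0.88,0,0,0,0],[-1.55,-1.2,0,0,0,0],[-2.16,-1.43,0,0,0,0],[-2.8,-1.58,0,0,0,0],[-3.46,-1.62,0,0,0,0],[-4.12,-1.58,0,0,0,0],[-4.76,-1.43,0,0,0,0],[-5.37,-1.19,0,0,0,0],[-5.94,-0.87,0,0,0,0],[-6.46,-0.46,0,0,0,0],[-6.91,0,0,0,0,0]]
  ]
}}

```text
t: 33.35
tool_pos: [0.5365, 0.1937, 0.3088]
tool_rot: [-3.139, -0.096, -0.013]
contact_force: [8.8, -2.6, -1.6]
opening: 0.0172
grip_force: 48.7
```

Emit:
{"api": "arm_command", "payload": {
  "plan": [
    [[0,0,0,0,0,0],[0,0,0,0,0,0]]
  ]
}}

```text
t: 33.52
tool_pos: [0.5363, 0.1933, 0.3088]
tool_rot: [3.139, 0.095, 0.009]
contact_force: [4.8, -5.9, 1.0]
opening: 0.0167
grip_force: 49.2
```

```bash
python3 - <<'E'
from h import *
o=get_obs(); p=o['tool_pos'][:2]-[.5725,.1661]; ph=np.arctan2(p[1],p[0]); print(o['tool_pos'],o['opening'],o['contact_force'],np.degrees(ph),np.hypot(*p))
c,im,D,P=wrist(); np.savez('/tmp/w16',im=im,P=P,**c); cv2.imwrite('pics/w16.png',cv2.resize(im[60:260,120:420],(750,500),interpolation=cv2.INTER_CUBIC))
dark=(im.max(2)<60); r=np.hypot(P[...,0]-.5725,P[...,1]-.1661)
m=dark&(r<.06)&(r>.02)&(abs(P[...,2]-.115)<.005); Q=P[m]; q=np.median(Q,0)[:2]-[.5725,.1661];print('mark',len(Q),q,np.degrees(np.arctan2(q[1],q[0])))
m=(r<.085)&(r>.063)&(P[...,2]>.1)&(P[...,2]<.15)&(P[...,0]>.62); Q=P[m]; print('ptr',len(Q),Q.min(0),Q.max(0)); 
for h in(.105,.11,.115,.12,.125): 
    q=Q[abs(Q[:,2]-h)<.0025][:,:2]-[.5725,.1661]; print(h,len(q),q.mean(0) if len(q) else '',np.degrees(np.arctan2(q[:,1].mean(),q[:,0].mean())) if len(q) else '')
E
```

```text
[0.53627074 0.1932674  0.30878046] 0.016664179886146102 [ 4.77330943 -5.8724773   1.00145495] 143.13470593198048 0.04528384614090769
mark 461 [0.02961783 0.03672463] 51.11437502774722
ptr 603 [0.63467384 0.15520166 0.1000105 ] [0.65312714 0.16729838 0.11665607]
0.105 23 [ 0.07631453 -0.00112333] -0.8433197373838721
0.11 49 [ 0.07601948 -0.00281817] -2.123081020833158
0.115 342 [ 0.07221753 -0.00520262] -4.120525711853484
0.12 0  
0.125 0
```

View pics/w16.png

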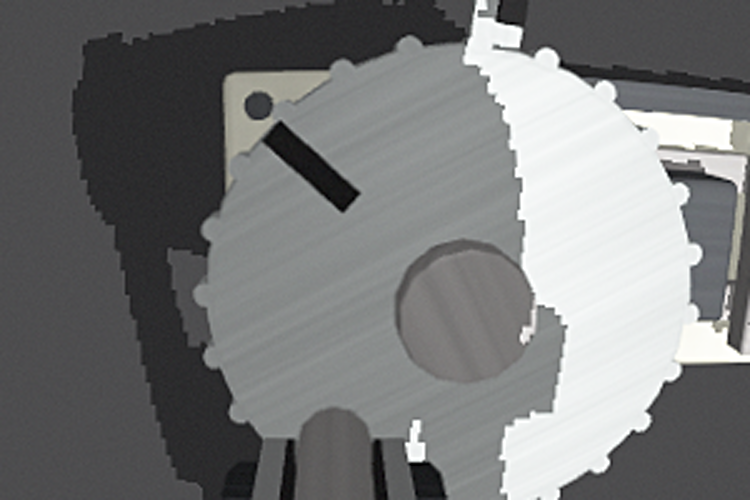

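```bash
python3 - <<'E'
from h import *
f=np.load('/tmp/w16.npz'); P=f['P']; im=f['im']; r=np.hypot(P[...,0]-.5725,P[...,1]-.1661)
for lo,hi in((0,60),(60,256)):
    m=(im.max(2)>=lo)&(im.max(2)<hi)&(r<.085)&(r>.0625)&(P[...,2]>.11)&(P[...,0]>.62); q=P[m]-[.5725,.1661,0]; an=np.degrees(np.arctan2(q[:,1],q[:,0])); print(m.sum(),np.percentile(an,[5,50,95]),q.min(0),q.max(0))
a=.0612; p0=np.radians(143.1)
def off(p,p0):
    d=4.48*np.array([np.cos(p)-np.cos(p0),np.sin(p)-np.sin(p0)])
    return [round(float(d@[np.cos(a),np.sin(a)]),2),round(float(d@[np.sin(a),-np.cos(a)]),2)]
print([off(p0-np.radians(53*(i+1)/10),p0) for i in range(10)])
E
```

```text
269 [-6.37243256 -3.99063535 -1.94163476] [ 0.06449008 -0.00862167  0.1112335 ] [ 0.07826555 -0.00050634  0.11665607]
109 [-7.88497783 -2.1423318  -0.57783437] [ 0.06422428 -0.01089834  0.11080275] [ 0.07997861 -0.00037985  0.11590316]
[[0.28, -0.3], [0.59, -0.58], [0.93, -0.82], [1.28, -1.04], [1.65, -1.22], [2.04, -1.36], [2.44, -1.47], [2.85, -1.54], [3.26, -1.57], [3.68, -1.57]]
```

Emit:
{"api": "arm_command", "payload": {
  "plan": [
    [[0.28,-0.3,0,0,0,0],[0.59,-0.58,0,0,0,0],[0.93,-0.82,0,0,0,0],[1.28,-1.04,0,0,0,0],[1.65,-1.22,0,0,0,0],[2.04,-1.36,0,0,0,0],[2.44,-1.47,0,0,0,0],[2.85,-1.54,0,0,0,0],[3.26,-1.57,0,0,0,0],[3.68,-1.57,0,0,0,0],[3.68,-1.57,0,0,0,0],[3.68,-1.57,0,0,0,0]]
  ]
}}

```text
t: 34.57
tool_pos: [0.5718, 0.2111, 0.3087]
tool_rot: [3.138, 0.096, 0.003]
contact_force: [0.2, -7.5, 3.6]
opening: 0.0165
grip_force: 49.4
```

```bash
cat >> h.py <<'E'
def mark():
    o=get_obs(); C=np.array([.5725,.1661]); p=o['tool_pos'][:2]-C; print('pin',np.degrees(np.arctan2(p[1],p[0])),np.hypot(*p),o['contact_force'])
    c,im,D,P=wrist(); dark=(im.max(2)<60); q=P-[*C,0]; r=np.hypot(q[...,0],q[...,1]); an=np.degrees(np.arctan2(q[...,1],q[...,0]))
    m=dark&(r<.0585)&(r>.03)&(abs(P[...,2]-.115)<.004)&(abs(an)<60); A=np.c_[q[m][:,:2]]
    print('mark',m.sum(),np.percentile(an[m],[5,50,95]),'mean pt',A.mean(0))
    n=dark&(r<.085)&(r>.0625)&(P[...,2]>.11)&(q[...,0]>.05)&(abs(an)<12); print('ptr',n.sum(),np.percentile(an[n],[5,50,95]))
    return c,im,P
E
python3 - <<'E'
from h import *
c,im,P=mark(); u,v=map(int,pix(c,(.63,.165,.115),True)); print(u,v)
cv2.imwrite('pics/w17.png',cv2.resize(im[max(0,v-50):v+50,max(u-75,0):u+75],(750,500),interpolation=cv2.INTER_CUBIC))
E
```

```text
pin 90.93587963029472 0.04501348291034588 [ 0.21006311 -7.49518422  3.62232938]
mark 386 [-3.16476131  0.20554906  3.63460271] mean pt [0.04695941 0.00012805]
ptr 253 [-6.26568469 -3.90120375 -1.8027431 ]
341 145
```

View pics/w17.png

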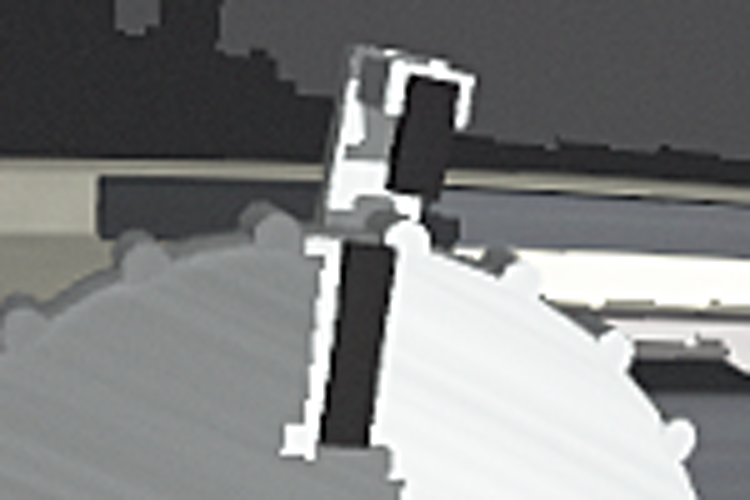

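Emit:
{"api": "arm_command", "payload": {
  "plan": [
    [[0.16,0.01,0,0,0,0],[0.32,0.02,0,0,0,0],[0.32,0.02,0,0,0,0],[0.32,0.02,0,0,0,0]]
  ]
}}

```text
t: 34.95
tool_pos: [0.5745, 0.2111, 0.3087]
tool_rot: [3.138, 0.096, 0.001]
contact_force: [-1.6, -7.8, 4.2]
opening: 0.0164
grip_force: 49.4
```

```bash
python3 -c "
from h import *
mark()"
```

```text
pin 87.40162712280166 0.04509600901020477 [-1.59669641 -7.77934647  4.17947965]
mark 385 [-6.40888515 -2.99567634  0.43954165] mean pt [ 0.04691553 -0.00240578]
ptr 249 [-6.17672445 -3.90474199 -1.8018062 ]
```

One more degree, then release.

Emit:
{"api": "arm_command", "payload": {
  "plan": [
    [[0.07,0.01,0,0,0,0],[0.07,0.01,0,0,0,0],[0.07,0.01,0,0,0,0]]
  ]
}}

```text
t: 35.25
tool_pos: [0.5751, 0.2111, 0.3087]
tool_rot: [3.138, 0.096, 0.0]
contact_force: [-1.8, -7.6, 6.3]
opening: 0.0165
grip_force: 49.4
```

Emit:
{"api": "arm_command", "payload": {
  "plan": [
    [[0,0,0,0,0,0],[0,0,0,0,0,0],[0,0,0,0,0,0],[0,0,0,0,0,0],[0,0,0,0,0,0],[0,0,-2,0,0,0],[0,0,-5,0,0,0],[0,0,-8,0,0,0],[0,0,-10,0,0,0],[0,0,-10,0,0,0]]
  ],
  "gripper": -0.2
}}

```text
t: 36.08
tool_pos: [0.5765, 0.2118, 0.4149]
tool_rot: [-3.137, -0.096, -0.019]
contact_force: [0.5, 0.2, 1.3]
opening: 0.0515
grip_force: 0.0
```

```bash
python3 - <<'E'
from h import *
c,im,P=mark(); np.savez('/tmp/w18',im=im,P=P)
cv2.imwrite('pics/w18.png',im)
go(.5675,-.276,.26,YAW-np.pi/2)
E
```

```text
pin 85.03593355822416 0.045865280485488644 [0.47890544 0.24805971 1.30921039]
mark 69 [-6.7644015  -2.51353798 -0.26652867] mean pt [ 0.04600792 -0.00287861]
ptr 32 [-5.93527281 -2.79093956 -1.9259366 ]
row [-3.82, 48.62, -0.38] [-0.002, -0.008, 0.001] rows 12
```

View pics/w18.png

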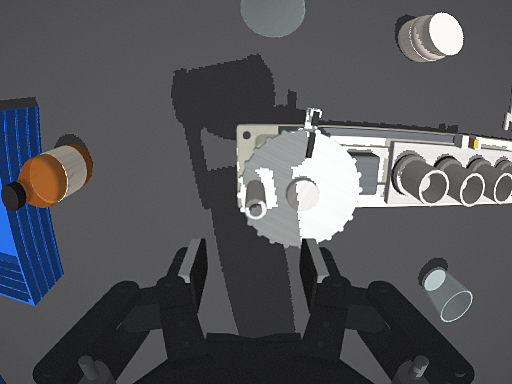

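Emit:
{"api": "arm_command", "payload": {
  "plan": [
    [[-1,3,0,0,0,0],[-2,7,0,0,0,0],[-3,11,0,0,0,0],[-3.8,15,0,0,0,0],[-3.8,19,0,0,0,0],[-3.8,23,0,0,0,0],[-3.8,27,0,0,0,0],[-3.8,31,0,0,0,0],[-3.8,35,0,0,0,0],[-3.8,39,0,0,0,0],[-3.8,43,0,0,0,0],[-3.8,46.5,0,0,0,0]]
  ]
}}

```text
t: 37.13
tool_pos: [0.5653, -0.2574, 0.4058]
tool_rot: [-3.138, -0.094, 0.001]
contact_force: [1.1, 0.9, 1.3]
opening: 0.0513
grip_force: 0.0
```

Emit:
{"api": "arm_command", "payload": {
  "plan": [
    [[0,2,0,0,0,0],[0,2,0,0,0,0],[0,2,0,0,0,0],[0,2,0,0,0,0]]
  ]
}}

```text
t: 37.47
tool_pos: [0.567, -0.2744, 0.4065]
tool_rot: [-3.138, -0.096, -0.0]
contact_force: [-0.6, 0.0, -0.3]
opening: 0.0512
grip_force: 0.0
```

```bash
python3 - <<'E'
from h import *
o=get_obs();print(o['tool_pos'])
c,im,D,P=wrist()
Q=find(P,.595,-.274,.115,.18,.04); print(len(Q),Q.min(0),Q.max(0)); T=Q[Q[:,2]>Q[:,2].max()-.004]; t=T.mean(0); print('top strip',t,T[:,1].min(),T[:,1].max())
go(.5917,-.2737,.1456,YAW-np.pi/2)
for t in np.linspace(1.46,0,15): print(round(9*(np.cos(1.46)-np.cos(t)),1),round(9*(np.sin(1.46)-np.sin(t)),1),end='; ')
E
```

```text
[ 0.56695262 -0.27439347  0.40654881]
1053 [ 0.57965708 -0.28783778  0.11587157] [ 0.60327566 -0.25915982  0.15733029]
top strip [ 0.59114504 -0.27353807  0.15533423] -0.2877361989347698 -0.2597250714551267
row [2.45, 0.14, 10.68] [-0.002, -0.001, 0.002] rows 3
0.0 0.0; -0.9 0.2; -1.8 0.4; -2.7 0.7; -3.5 1.2; -4.3 1.7; -5.1 2.3; -5.7 2.9; -6.3 3.7; -6.8 4.5; -7.2 5.3; -7.6 6.2; -7.8 7.1; -8.0 8.0; -8.0 8.9;
```

Emit:
{"api": "arm_command", "payload": {
  "plan": [
    [[1,0.1,2,0,0,0],[2.4,0.1,4.5,0,0,0],[2.4,0.1,7,0,0,0],[2.4,0.1,9.5,0,0,0],[2.4,0.1,10.6,0,0,0],[2.4,0.1,10.6,0,0,0],[2.4,0.1,10.6,0,0,0]]
  ]
}}

```text
t: 38.1
tool_pos: [0.5914, -0.2737, 0.3022]
tool_rot: [-3.14, -0.097, -0.002]
contact_force: [-0.9, -0.5, 0.1]
opening: 0.0509
grip_force: 0.0
```

Emit:
{"api": "arm_command", "payload": {
  "plan": [
    [[0,0,0,0,0,0],[0,0,0,0,0,0],[0,0,0,0,0,0],[0,0,0,0,0,0],[0,0,0,0,0,0],[0,0,0,0,0,0],[0,0,0,0,0,0]]
  ],
  "gripper": 1,
  "force": 25
}}

```text
t: 38.68
tool_pos: [0.592, -0.2743, 0.3052]
tool_rot: [3.14, 0.096, 0.008]
contact_force: [-1.2, 5.7, 6.2]
opening: 0.0273
grip_force: 28.8
```

Emit:
{"api": "arm_command", "payload": {
  "plan": [
    [[-0.9,0,0.2,0,0,0],[-1.8,0,0.4,0,0,0],[-2.7,0,0.7,0,0,0],[-3.5,0,1.2,0,0,0],[-4.3,0,1.7,0,0,0],[-5.1,0,2.3,0,0,0],[-5.7,0,2.9,0,0,0],[-6.3,0,3.7,0,0,0],[-6.8,0,4.5,0,0,0],[-7.2,0,5.3,0,0,0],[-7.6,0,6.2,0,0,0],[-7.8,0,7.1,0,0,0]]
  ]
}}

```text
t: 39.68
tool_pos: [0.5136, -0.2794, 0.2337]
tool_rot: [-3.14, -0.096, -0.003]
contact_force: [-7.5, 7.2, 12.3]
opening: 0.0277
grip_force: 39.6
```

Emit:
{"api": "arm_command", "payload": {
  "plan": [
    [[-0.1,0,0.5,0,0,0],[-0.2,0,1,0,0,0],[-0.2,0,1.5,0,0,0],[-0.2,0,1.9,0,0,0],[-0.2,0,2.1,0,0,0],[-0.2,0,2.1,0,0,0]]
  ]
}}

```text
t: 40.18
tool_pos: [0.5115, -0.2795, 0.2114]
tool_rot: [-3.14, -0.096, -0.001]
contact_force: [-4.9, 4.0, 5.7]
opening: 0.0273
grip_force: 41.3
```

Emit:
{"api": "arm_command", "payload": {
  "plan": [
    [[0,0,0.3,0,0,0],[0,0,0.5,0,0,0],[0,0,0.5,0,0,0]]
  ]
}}

```text
t: 40.43
tool_pos: [0.5116, -0.2795, 0.2065]
tool_rot: [-3.14, -0.096, -0.002]
contact_force: [-5.3, 4.2, 6.4]
opening: 0.0274
grip_force: 41.6
```

Emit:
{"api": "arm_command", "payload": {
  "plan": [
    [[0,0,0,0,0,0],[0,0,0,0,0,0],[0,0,0,0,0,0],[0,0,0,0,0,0],[0,0,-2,0,0,0],[0,0,-5,0,0,0],[0,0,-9,0,0,0],[0,0,-13,0,0,0],[-1,0,-15,0,0,0],[-1,0,-15,0,0,0],[-1,0,-15,0,0,0]]
  ],
  "gripper": -0.2
}}

```text
t: 41.35
tool_pos: [0.5015, -0.2804, 0.3571]
tool_rot: [3.138, 0.095, 0.008]
contact_force: [0.5, 0.1, 0.3]
opening: 0.0514
grip_force: 0.0
```

```bash
python3 - <<'E'
from h import *
o=get_obs();print(o['tool_pos'],o['contact_force'])
c,im,D,P=wrist()
Q=find(P,.513,-.277,.03,.09,.03); q=Q[(Q[:,0]<.523)]; print('grip',len(q),q.min(0),q.max(0))
f=calibration('top'); im,D=get_image('top'); P=cloud(f,D)
for x,y in((.585,-.01),(.59,-.07),(.594,-.13),(.598,-.19)): tube(P,x,y,.106,.03)
cv2.imwrite('pics/end.png',cv2.resize(im[90:260,100:360],(790,516),interpolation=cv2.INTER_CUBIC))
E
```

```text
[ 0.5015271  -0.28042964  0.35711646] [0.46818385 0.07570861 0.27537213]
grip 752 [ 0.50021162 -0.29323191  0.05594969] [ 0.52298377 -0.26438072  0.07044155]
tube 30 enc [ 0.5857 -0.0104  0.029 ] fit [ 0.5844 -0.0124  0.0206] z 0.1052
tube 30 enc [ 0.5878 -0.0712  0.0289] fit [ 0.5871 -0.0723  0.0207] z 0.1045
tube 27 enc [ 0.5943 -0.1306  0.0288] fit [ 0.5921 -0.1324  0.0199] z 0.1044
tube 30 enc [ 0.5941 -0.1771  0.022 ] fit [ 0.5941 -0.1747  0.0195] z 0.1053
```

View pics/end.png

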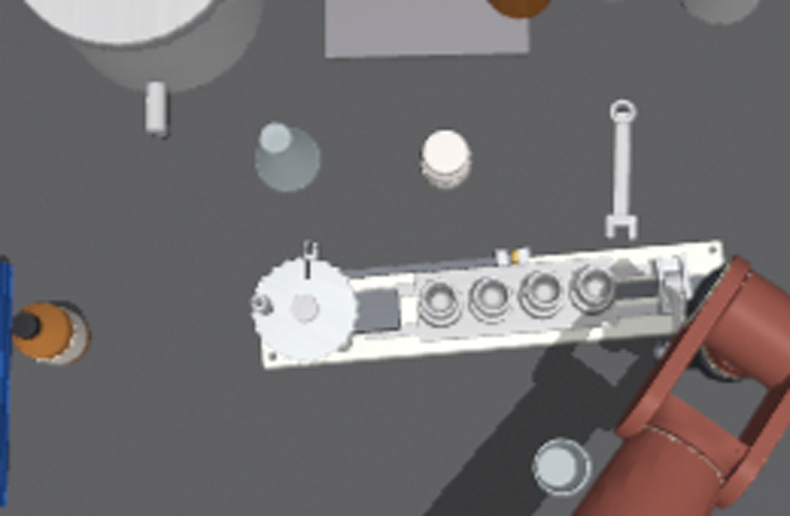

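The mark meets the pointer, all four tubes are home and the bystanders are untouched. I'll press the lever down once with shut fingers, since its grip reads about 2 mm high.

```bash
python3 -c "
from h import *
go(.5117,-.279,.082,YAW-np.pi/2)"
```

```text
row [1.06, -0.01, 11.68] [-0.002, -0.0, 0.001] rows 3
```

Emit:
{"api": "arm_command", "payload": {
  "plan": [
    [[1,0,2,0,0,0],[1,0,4,0,0,0],[1,0,6,0,0,0],[1,0,7.5,0,0,0],[1,0,8.5,0,0,0],[1,0,9.5,0,0,0],[1,0,10.3,0,0,0],[1,0,10.8,0,0,0],[1,0,11.1,0,0,0],[1,0,11.4,0,0,0],[1,0,11.6,0,0,0],[1,0,11.6,0,0,0]]
  ],
  "gripper": 1
}}

```text
t: 42.45
tool_pos: [0.5119, -0.2798, 0.2413]
tool_rot: [3.14, 0.096, 0.003]
contact_force: [-3.8, 3.0, 7.4]
opening: 0.0001
grip_force: 3.3
```

Emit:
{"api": "arm_command", "payload": {
  "plan": [
    [[0,0,0.2,0,0,0],[0,0,0.3,0,0,0],[0,0,0.3,0,0,0]]
  ]
}}

```text
t: 42.7
tool_pos: [0.5122, -0.28, 0.2409]
tool_rot: [3.14, 0.096, 0.002]
contact_force: [-11.2, 6.8, 20.3]
opening: 0.0
grip_force: 10.2
```

Emit:
{"api": "arm_command", "payload": {
  "plan": [
    [[0,0,-3,0,0,0],[0,0,-7,0,0,0],[0,0,-11,0,0,0],[0,0,-14,0,0,0],[0,0,-14,0,0,0],[0,0,-14,0,0,0]]
  ]
}}

```text
t: 43.2
tool_pos: [0.5119, -0.28, 0.3804]
tool_rot: [3.135, 0.095, 0.013]
contact_force: [-0.1, 0.3, -0.9]
opening: 0.0004
grip_force: 0.0
```

```bash
python3 - <<'E'
from h import *
o=get_obs();print(o['tool_pos'],o['contact_force'])
c,im,D,P=wrist()
Q=find(P,.513,-.277,.03,.09,.03); q=Q[(Q[:,0]<.523)]; print('grip',len(q),q.min(0),q.max(0),np.percentile(q[:,2],[50,95]))
finish_job()
E
```

```text
[ 0.51194763 -0.27995282  0.38038434] [-0.09542862  0.3007085  -0.91513811]
grip 611 [ 0.49988651 -0.29323541  0.05559213] [ 0.52285265 -0.26480328  0.06847366] [0.06512457 0.06730428]
the job is handed in; nothing more can be done
```

The job is done and handed in, by my own measurements: four tubes fully home, the wheel taken about 55° past the pointer and brought back clockwise to within about a degree of it, and the lever fully down again; the bystanders in view stayed put.

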